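# Load the jar sampler's sprung drawer

### The arm

A 6-joint arm with a two-finger parallel gripper is mounted at the origin on the work surface. World frame = base frame: x ahead of the robot, y to its left, z up, the work surface at z = 0. Lengths are in m, angles in rad, forces in N, time in s.
With the tool pointing down it reaches from about 0.325 to 0.775 m from the base axis. Payload 5.5 kg.
Tool frame: the origin (TCP) lies midway between the tips of the shut fingers; the grasp point (between the pads) lies 19 mm behind it (tcp_to_grasp is the distance from the TCP to the grasp point, in m); z points along the fingers, y is the direction in which the jaws open and shut (so a half turn about z gives the same grasp; the last joint's range is limited). The gripper opens to 85 mm and grips with 20 to 120 N. Pads are 22 mm wide; open, the fingers measure 114 mm over their backs; the gripper's body (76 mm by 85 mm) begins 54 mm behind the grasp point. The pads swing forward as they close: fully open they stand 13 mm farther back than shut.
Start: joints at [1.112, 0.091, 1.231, -0, 1.82, -0.057], TCP at [0.235, 0.552, 0.231] pointing down, gripper open.
Joint ranges: [-2.87, 2.87], [-0.86, 2.18], [0.17, 2.46], [-1.51, 4.65], [0.06, 2.69], [-2.65, 2.65]. Speed limits (rad/s): [2.57, 2.57, 3.01, 3.14, 3.14, 3.14].

### API

Orientations are given as a unit quaternion [x, y, z, w].
In Python, from workcell import * gives the robot as it stands.
- The arm moves only by the tool arm_command, never from a script. Its argument "moves" is a list of rows, each an object of numbers: "tx", "ty", "tz": the shift along the world's x, y, z in units of 40 mm (1.0 is 40 mm); "rx", "ry", "rz": the turn, a rotation vector about the world's x, y, z in degrees. In form: [{"tx": .., "ty": .., "tz": .., "rx": .., "ry": .., "rz": ..}, ...]. A call has exactly 5 rows; each row shifts and turns the commanded pose from where the row before left it; what a row does not reach is not made up. A row lasts 1/12 s, in which the tool goes at most 41.7 mm and 7.16 degrees, less where a joint would pass 70% of its speed; a pose out of reach is approached as far as the arm can. A call is refused whole if a number of a shift passes 1 or a number of a turn 7.16, either way. A call with a gripper value outside its range is refused whole. "fingers" is the closure, from -1 (fully open) to 1 (shut), so that 0 is half open, set as the call begins (left out, the last holds). The fingers move at their own pace and stop on an object; "force" is the grip in N (left out, the last holds). Time passes only in rows, so rows that do not move let the fingers close, or fill a call up. It gives the time, the measured TCP pose, the force and the opening at its end, in the units of the state.
- get_state(): the state, without advancing time (a new reading comes with each control period).
- capture(name): name is "scene" or "side" or "wrist"; returns the picture (384x512x3 uint8, red, green, blue); there is no depth.
- camera_model(name): a dict with "fx", "fy", "cx", "cy" (pixels), "rvec" (rotation vector, rad) and "tvec" (3), from world to camera coordinates, as OpenCV has them. Camera axes: x right, y down, z forward; pixel columns grow to the right and rows downward; lengths in m; the calibration is good to about 2 mm. A picture is of the moment at which its call begins: read the wrist's pose just before it. camera_model takes no time and is no camera call; for the wrist camera it gives the pose at the moment of the call.
- finish_job(): hands the job in, once; it reports no verdict.
The state is a dict: "clock": time; "joint_pos": joint angles; "joint_vel": joint speeds; "effort": joint torques, N m; "ee_pos": TCP position; "tool_rot": TCP orientation; "wrist_force": force on the tool from outside, world axes, zero at the start; "ft_torque": the same for the moment, N m; "finger_gap": opening from 0.0 (shut) to 1.0 (fully open).
Only numpy, scipy, OpenCV 4.12 (cv2) and the standard library are available. Lean on these libraries where they do the work, as an engineer would, in place of code of your own. Each camera call takes 0.05 s, during which the arm holds its last target.

### The job

Load the sampler: first shut the gas off by turning the blue knob fully clockwise to its stop, then pull the sprung drawer all the way out to its stop and stand every jar from the mat upright in a pocket of its own, right down on the pocket's floor. Then push the drawer fully home with the jars still standing in it, and only then turn the gas fully on again, the knob anticlockwise to its other stop. Leave the bottle, the box and the beaker where they are.

Things in the scene. Friction and masses are not known exactly. Their poses are not given: they have to be found in the camera images.
- sampler: the sample-jar sampler: fixed low white box 220 x 240 x 150 mm tall, blue stripe over its mouth, knob on its roof. Origin at bench height; z up; front face at x = -0.100 of its frame, back at +0.120, y +-0.120. Its -x axis points out of the mouth, the way the drawer slides out (about to the robot's right). The roof (95 to 150 mm high) covers the pockets while the drawer is home.
- drawer (a joint): how far the sprung drawer is drawn out, m: 0 = fully home, 0.160 = out at its stop. A spring draws it home (28 N/m, 4.5 N at the stop), but a friction brake of 6.5 N holds it wherever it is let go. About 7 N starts it out, 11 N brings it to the stop, 2 to 7 N pushes it home.
- drawer_handle (a point): middle of the drawer's steel handle bar: 12 mm diameter, 90 mm long along y, centre 50 mm above the bench, 45 mm ahead of the drawer's front edge (75 mm ahead of the sampler's face when home). A 10 mm arm at each end slopes down to the drawer; free below and between the arms: pinch or hook it from above. Axes as the sampler's, -x = out. Moves with the drawer.
- gas_knob (a joint): angle of the blue gas knob, rad, measured clockwise seen from above: 0 = anticlockwise end stop (gas fully on), 1.9 = clockwise end stop (gas shut off). Stays where it is left; turns with about 0.06 N m.
- gas_knob_grip (a point): on the vertical axis of the blue gas knob on the sampler's roof, at the height to grip (187 mm above the bench). A 44 mm disc (top at 164 mm) carries an upright grip bar 42 x 14 mm (top at 194 mm) that runs along this point's x axis and turns with the knob; white mark on top at its -x end.
- mat: pale blue-grey staging mat, 220 x 270 mm, under 2 mm thick, flat on the bench; it is only a mark, the jars stand at bench height. Origin at its centre.
- jar0: a closed sample jar, squat upright cylinder 40 mm diameter, 36 mm tall, amber glass with a green screw lid (top 13 mm, same diameter) with a white disc on it, 60 g, centre of mass about 15 mm up. Origin: centre of its underside; z up along the jar. Stands upright on the mat; two to four of the four jars are present.
- jar1: a closed sample jar, squat upright cylinder 40 mm diameter, 36 mm tall, amber glass with a green screw lid (top 13 mm, same diameter) with a white disc on it, 60 g, centre of mass about 15 mm up. Origin: centre of its underside; z up along the jar. Stands upright on the mat; two to four of the four jars are present.
- jar2: a closed sample jar, squat upright cylinder 40 mm diameter, 36 mm tall, amber glass with a green screw lid (top 13 mm, same diameter) with a white disc on it, 60 g, centre of mass about 15 mm up. Origin: centre of its underside; z up along the jar. Stands upright on the mat; two to four of the four jars are present.
- jar3: a closed sample jar, squat upright cylinder 40 mm diameter, 36 mm tall, amber glass with a green screw lid (top 13 mm, same diameter) with a white disc on it, 60 g, centre of mass about 15 mm up. Origin: centre of its underside; z up along the jar. Stands upright on the mat; two to four of the four jars are present.
- pocket0 (a point): centre of the floor of drawer pocket 0 (front pair; 56 mm between pairs along the slide, 84 mm across it within a pair): round, 45 mm wide, bevelled to 50 mm at the mouth, 18 mm deep, floor 16 mm above the bench. Axes as the sampler's. Moves with the drawer; fully out, the front pair are 136 mm and the rear pair 80 mm ahead of the sampler's face.
- pocket1 (a point): centre of the floor of drawer pocket 1 (front pair; 56 mm between pairs along the slide, 84 mm across it within a pair): round, 45 mm wide, bevelled to 50 mm at the mouth, 18 mm deep, floor 16 mm above the bench. Axes as the sampler's. Moves with the drawer; fully out, the front pair are 136 mm and the rear pair 80 mm ahead of the sampler's face.
- pocket2 (a point): centre of the floor of drawer pocket 2 (rear pair; 56 mm between pairs along the slide, 84 mm across it within a pair): round, 45 mm wide, bevelled to 50 mm at the mouth, 18 mm deep, floor 16 mm above the bench. Axes as the sampler's. Moves with the drawer; fully out, the front pair are 136 mm and the rear pair 80 mm ahead of the sampler's face.
- pocket3 (a point): centre of the floor of drawer pocket 3 (rear pair; 56 mm between pairs along the slide, 84 mm across it within a pair): round, 45 mm wide, bevelled to 50 mm at the mouth, 18 mm deep, floor 16 mm above the bench. Axes as the sampler's. Moves with the drawer; fully out, the front pair are 136 mm and the rear pair 80 mm ahead of the sampler's face.
- reagent_bottle: bystander: amber reagent bottle, 70 mm diameter, 150 mm tall, blue cap; origin centre of underside.
- septa_box: bystander: small cardboard box 90 x 120 x 45 mm; origin centre of underside.
- beaker: bystander: glass beaker 70 mm diameter, 90 mm tall; origin centre of underside.
Things that resemble listed ones, but are neither listed nor needed, are in the scene too. Leave any purple look-alike of the jar3 alone.

How it is judged:
On the way, in this order (a step that is already met when the one before it is completed fails the run):
1. the gas knob is turned clockwise to its stop, the drawer still home (value of joint gas_knob above 1.8 rad and value of joint drawer below 0.02 m), for 0.2 s.
2. the drawer is pulled out to its stop, the gas still shut (value of joint drawer above 0.154 m and value of joint gas_knob above 1.8 rad), for 0.2 s.
3. every jar stands in a pocket, the gas still shut ((distance between jar0 and pocket0 below 0.006 m or distance between jar0 and pocket1 below 0.006 m or distance between jar0 and pocket2 below 0.006 m or distance between jar0 and pocket3 below 0.006 m) and angle between each of jar0, jar1, jar2, jar3's own z axis and vertical below 0.12 rad and (distance between jar1 and pocket0 below 0.006 m or distance between jar1 and pocket1 below 0.006 m or distance between jar1 and pocket2 below 0.006 m or distance between jar1 and pocket3 below 0.006 m) and (distance between jar2 and pocket0 below 0.006 m or distance between jar2 and pocket1 below 0.006 m or distance between jar2 and pocket2 below 0.006 m or distance between jar2 and pocket3 below 0.006 m) and (distance between jar3 and pocket0 below 0.006 m or distance between jar3 and pocket1 below 0.006 m or distance between jar3 and pocket2 below 0.006 m or distance between jar3 and pocket3 below 0.006 m) and value of joint gas_knob above 1.8 rad), for 0.2 s.
4. the drawer is fully home with every jar standing in it, the gas still shut (all of step 3 and value of joint drawer below 0.005 m), for 0.2 s.
5. the gas knob is turned anticlockwise to its stop (value of joint gas_knob below 0.1 rad), for 0.2 s.
At the end, for the whole second after the job is handed in: Knob within 0.1 rad of its anticlockwise stop, drawer within 5 mm of home, every jar present at rest with its underside's centre within 6 mm of a pocket floor's centre and tilted less than 0.12 rad (value of joint gas_knob below 0.1 rad and value of joint drawer below 0.005 m and (distance between jar0 and pocket0 below 0.006 m or distance between jar0 and pocket1 below 0.006 m or distance between jar0 and pocket2 below 0.006 m or distance between jar0 and pocket3 below 0.006 m) and angle between each of jar0, jar1, jar2, jar3's own z axis and vertical below 0.12 rad and linear speed of each of jar0, jar1, jar2, jar3 below 0.02 m/s and (distance between jar1 and pocket0 below 0.006 m or distance between jar1 and pocket1 below 0.006 m or distance between jar1 and pocket2 below 0.006 m or distance between jar1 and pocket3 below 0.006 m) and (distance between jar2 and pocket0 below 0.006 m or distance between jar2 and pocket1 below 0.006 m or distance between jar2 and pocket2 below 0.006 m or distance between jar2 and pocket3 below 0.006 m) and (distance between jar3 and pocket0 below 0.006 m or distance between jar3 and pocket1 below 0.006 m or distance between jar3 and pocket2 below 0.006 m or distance between jar3 and pocket3 below 0.006 m)); the robot touches nothing.
It fails at once if the reagent bottle is moved more than 30 mm (distance of reagent_bottle from where it was at the start of the episode above 0.03 m).
It fails at once if the cardboard box is moved more than 30 mm (distance of septa_box from where it was at the start of the episode above 0.03 m).
It fails at once if the beaker is moved more than 30 mm (distance of beaker from where it was at the start of the episode above 0.03 m).
It fails at once if the gas is let on (knob over 0.3 rad from shut) while the drawer is out (value of joint drawer above 0.03 m and value of joint gas_knob below 1.6 rad).
Of jar0, jar1, jar2, jar3 only 2 to 4 are there at a start; the rules pass over those that are not, and their reading is None.
At some moment in a run one of jar0, jar1, jar2, jar3 may be knocked a few centimetres aside while the robot is not near it.
It also fails if it takes over 210 s, if anything falls off the work surface, if the arm or the gripper's body presses on something with over 40 N, if the wrist force passes 120 N, or if a joint passes its speed limit or range.

## Working session

There is one attempt and no reset: what is moved stays moved. The work goes in short steps, Python scripts to look and compute and a tool call to move; the robot and the scene stay as the last step left them, time stands still between calls to the robot, and variables do not carry over. Pictures are saved under pics/ and viewed, and the job is handed in when it is done.

Besides the shell and the picture viewer there is one more tool, called after "Emit:" as a command line: name --argument value ..., lists and objects as JSON in quotes. arm_command: Moves the arm, as the interface text tells. Its arguments: {"type":"object","properties":{"moves":{"type":"array","items":{"type":"object","properties":{"tx":{"type":"number"},"ty":{"type":"number"},"tz":{"type":"number"},"rx":{"type":"number"},"ry":{"type":"number"},"rz":{"type":"number"}}}},"fingers":{"type":"number"},"force":{"type":"number"}},"required":["moves"]}

```bash
ls; mkdir -p pics; python3 - <<'E'
from workcell import *
import cv2
print(get_state())
for n in ("scene","side","wrist"):
    m=camera_model(n);print(n,m)
    cv2.imwrite(f"pics/a_{n}.png",capture(n)[:,:,::-1])
E
```

```text
pics
{'clock': 0.0, 'joint_pos': array([ 1.11232569e+00,  9.18661945e-02,  1.23188106e+00, -3.48736543e-05,
        1.81975332e+00, -5.66666281e-02]), 'joint_vel': array([-0.00033799,  0.00107319,  0.00192735, -0.00021382,  0.00082071,
        0.00234262]), 'effort': array([-1.19914432e-03, -4.58704233e+01, -4.18039799e+01, -5.76345610e-05,
        1.09372512e-02,  3.34105756e-06]), 'ee_pos': array([0.23452364, 0.5519782 , 0.23014917]), 'tool_rot': array([ 1.99557376e-01,  9.79885679e-01, -9.26797899e-04, -2.26656942e-04]), 'wrist_force': array([ 0.37637955,  0.50954453, -0.36706581]), 'ft_torque': array([-0.02797718,  0.00749854,  0.03773672]), 'finger_gap': 1.000308243370378}
scene {'fx': 490.46167493603144, 'fy': 490.46167493603144, 'cx': 262.12568306655726, 'cy': 190.95391819639556, 'rvec': array([ 2.31019634,  0.90190196, -0.33512508]), 'tvec': array([-0.37882086, -0.24983171,  1.66338131])}
side {'fx': 480.0757968140753, 'fy': 480.0757968140753, 'cx': 254.2168353513076, 'cy': 189.70415032350655, 'rvec': array([ 2.41139139, -0.09957535,  0.02735369]), 'tvec': array([-0.58060262,  0.0826076 ,  1.67986392])}
wrist {'fx': 332.8307418364553, 'fy': 332.8307418364553, 'cx': 259.39104725490756, 'cy': 191.3174637355797, 'rvec': array([-2.41760934, -1.59960069, -0.22305124]), 'tvec': array([-0.59928146, -0.03619104,  0.37798242])}
```

View pics/a_scene.png

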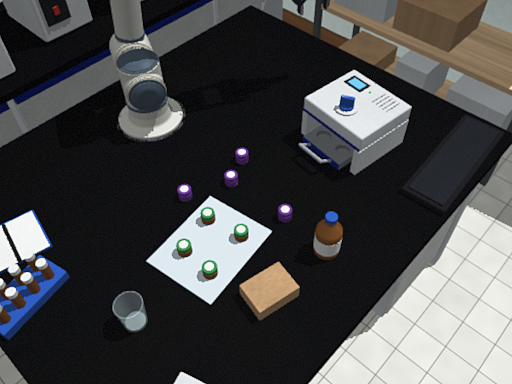

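View pics/a_side.png

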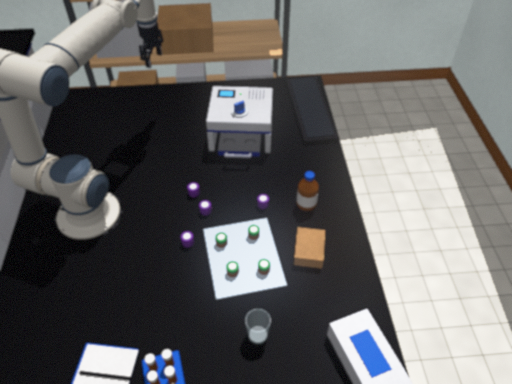

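View pics/a_wrist.png

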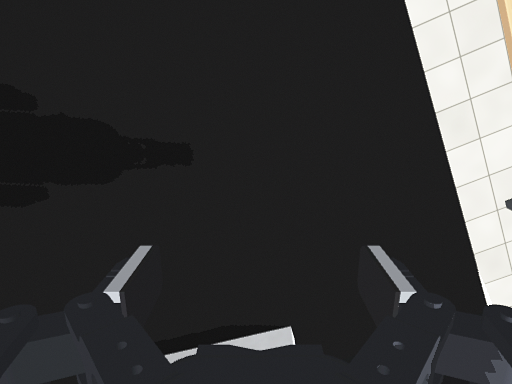

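Scene and side show four green-lidded jars on the mat: scene ≈(208,216), (240,232), (184,247), (209,269). Purple decoys are nearby, and the sampler is at about (355,115) with a blue knob at (346,103). I'll measure them now.

```bash
cat > h.py <<'E'
import numpy as np, cv2
from workcell import *
def cam(n):
    m=camera_model(n);R,_=cv2.Rodrigues(np.array(m['rvec']));t=np.array(m['tvec'])
    K=np.array([[m['fx'],0,m['cx']],[0,m['fy'],m['cy']],[0,0,1]]);return K,R,t
def plane(c,uv,z):
    K,R,t=c;uv=np.atleast_2d(uv).astype(float)
    d=(R.T@np.linalg.inv(K)@np.c_[uv,np.ones(len(uv))].T).T;o=-R.T@t
    return o+d*((z-o[2])/d[:,2])[:,None]
def proj(c,P):
    K,R,t=c;p=(K@(R@np.atleast_2d(P).T+t[:,None])).T;return p[:,:2]/p[:,2:]
def blobs(mask,amin=15,amax=1e9):
    n,l,s,ce=cv2.connectedComponentsWithStats(mask.astype(np.uint8))
    return [(ce[i],s[i,4],s[i]) for i in range(1,n) if amin<=s[i,4]<=amax]
def whitelid(im):
    """white discs enclosed by green"""
    hsv=cv2.cvtColor(im,cv2.COLOR_RGB2HSV)
    g=((hsv[...,0]>50)&(hsv[...,0]<85)&(hsv[...,1]>100)&(hsv[...,2]>50)).astype(np.uint8)
    return g
def save(n,im,s=1,box=None):
    if box: x0,y0,x1,y1=box; im=im[y0:y1,x0:x1]
    cv2.imwrite('pics/'+n+'.png',cv2.resize(im[:,:,::-1],None,fx=s,fy=s,interpolation=cv2.INTER_CUBIC))
E
python3 - <<'E'
from h import *
for n,box in (("scene",(290,60,420,180)),("side",(195,75,285,165))):
    im=cv2.imread(f'pics/a_{n}.png')[:,:,::-1]; c=cam(n)
    g=whitelid(im)
    for ce,a,s in blobs(g,10):
        cs,_=cv2.findContours((g*255),cv2.RETR_EXTERNAL,cv2.CHAIN_APPROX_NONE)
    for k in cs:
        if cv2.contourArea(k)<10: continue
        # top disc: white inside filled region
        f=np.zeros(g.shape,np.uint8);cv2.drawContours(f,[k],-1,1,-1)
        w=(f>0)&(im.min(2)>150)
        if w.sum()<5: continue
        ys,xs=np.nonzero(w);p=[xs.mean(),ys.mean()];print(n,np.round(p,1),w.sum(),plane(c,p,.036)[0].round(4))
    save('b_'+n,im,5 if n=="scene" else 6,box)
E
```

```text
scene [208.7 265.9] 70 [ 0.5885 -0.2776  0.036 ]
scene [182.9 243.9] 61 [ 0.4895 -0.2778  0.036 ]
scene [240.4 228.7] 59 [ 0.5671 -0.1404  0.036 ]
```

View pics/b_scene.png

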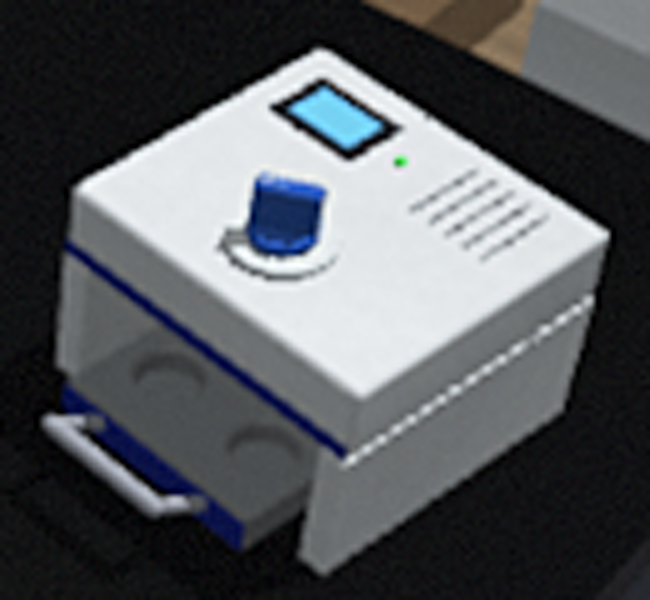

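View pics/b_side.png

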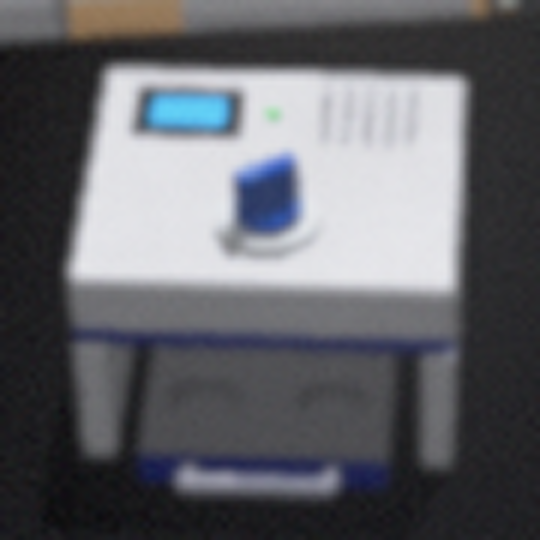

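The crops show the roof's four corners, the handle, and the knob bar with its end facing roughly along the roof. I'll fit the sampler pose from the roof corners in both views.

```bash
cat >> h.py <<'E'
E
python3 - <<'E'
from h import *
from scipy.optimize import least_squares
S=(np.array([[322,47],[610,235],[365,398],[74,188]])+.5)/5-.5+[290,60]
D=(np.array([[107,65],[468,77],[460,290],[68,275]])+.5)/6-.5+[195,75]
cs,cd=cam("scene"),cam("side")
print(plane(cs,S,.15).round(4));print(plane(cd,D,.15).round(4))
# sampler -x ~ world -y (robot's right): sampler x ~ +y world; y ~ -x world. yaw~90
L=np.array([[.12,.12],[.12,-.12],[-.10,-.12],[-.10,.12]])
def T(p):
    c,s=np.cos(p[2]),np.sin(p[2]);return L@np.array([[c,s],[-s,c]])+p[:2]
for sets in ([(cs,S)],[(cd,D)],[(cs,S),(cd,D)]):
    r=least_squares(lambda p:np.concatenate([(plane(c,u,.15)[:,:2]-T(p)).ravel() for c,u in sets]),[.45,.35,1.5])
    print(r.x.round(4),np.degrees(r.x[2]).round(2),np.abs(r.fun).max().round(4))
p=r.x
for n,c in(("scene",cs),("side",cd)):
    im=cv2.imread(f'pics/a_{n}.png')[:,:,::-1]
    b=(im[...,2]>90)&(im[...,2].astype(int)-im[...,0]>60)&(im[...,1]<120)
    for ce,a,s in blobs(b,20): print(n,ce.round(1),a,s[:4],plane(c,ce,.179)[0].round(3))
E
```

```text
[[0.4571 0.5014 0.15  ]
 [0.6922 0.4674 0.15  ]
 [0.6651 0.2558 0.15  ]
 [0.4284 0.2861 0.15  ]]
[[0.4556 0.4984 0.15  ]
 [0.6939 0.4636 0.15  ]
 [0.6663 0.2493 0.15  ]
 [0.427  0.2848 0.15  ]]
[0.5594 0.3677 1.438 ] 82.39 0.0034
[0.5593 0.3641 1.4317] 82.03 0.0031
[0.5593 0.3659 1.4348] 82.21 0.0052
scene [348.1  97.9] 36 [341  96  14   5] [0.547 0.342 0.179]
scene [345.5 107.4] 52 [340 105  13   6] [0.567 0.303 0.179]
scene [ 20.5 214.5] 20 [ 11 210  20  10] [ 0.223 -0.536  0.179]
scene [ 42.  227.7] 67 [ 32 210  21  37] [ 0.296 -0.522  0.179]
scene [331.  216.5] 128 [325 211  13  13] [ 0.776 -0.037  0.179]
scene [ 30.7 297.4] 1838 [  0 255  69  84] [ 0.439 -0.635  0.179]
side [240.3 110.7] 22 [237 109   7   4] [0.556 0.294 0.179]
side [309.1 174.6] 80 [304 170  11  10] [ 0.758 -0.049  0.179]
side [370.4 354. ] 724 [351 332  38  44] [ 0.812 -0.65   0.179]
side [ 91.3 355.3] 105 [ 71 342  60  42] [ 0.143 -0.598  0.179]
side [178.1 367.1] 275 [172 350  14  34] [ 0.352 -0.644  0.179]
side [160.8 369.3] 219 [155 354  14  30] [ 0.311 -0.646  0.179]
side [144.9 370.6] 99 [142 359   8  25] [ 0.274 -0.646  0.179]
```

```bash
python3 - <<'E'
from h import *
from scipy.spatial.transform import Rotation as Ro
cs,cd=cam("scene"),cam("side")
print(plane(cs,(np.array([[290,187],[258,178],[325,190]])+.5)/5-.5+[290,60],.194).round(4))
print(plane(cd,(np.array([[265,168],[237,180],[294,155]])+.5)/6-.5+[195,75],.194).round(4))
s=get_state();Rt=Ro.from_quat(s['tool_rot']).as_matrix()
K,R,t=cam("wrist");o=-R.T@t
print("cam in tool",(Rt.T@(o-s['ee_pos'])).round(4),"axes in tool\n",(Rt.T@R.T).round(3)); print(Rt.round(3))
c,si=np.cos(1.4348),np.sin(1.4348);f=lambda x,y:np.array([.5593+c*x-si*y,.3659+si*x+c*y])
print("handle home",f(-.175,0),"out",f(-.335,0))
for x in(-.236,-.18):
  for y in(.042,-.042):print("pocket",f(x,y).round(4))
E
```

```text
[[0.5527 0.3283 0.194 ]
 [0.5341 0.3223 0.194 ]
 [0.5693 0.3397 0.194 ]]
[[0.5523 0.3229 0.194 ]
 [0.5345 0.3127 0.194 ]
 [0.571  0.3342 0.194 ]]
cam in tool [ 0.0695 -0.     -0.1419] axes in tool
 [[-0.    -0.961 -0.276]
 [ 1.    -0.    -0.   ]
 [ 0.    -0.276  0.961]]
[[-0.92   0.391 -0.001]
 [ 0.391  0.92  -0.001]
 [ 0.    -0.002 -1.   ]]
handle home [0.53557394 0.19251582] out [0.51388154 0.03399314]
pocket [0.4857 0.1378]
pocket [0.5689 0.1264]
pocket [0.4933 0.1933]
pocket [0.5765 0.1819]
```

Emit:
arm_command --moves '[{"tx":0.79,"ty":-0.56,"tz":0.3,"rz":5.1},{"tx":0.79,"ty":-0.56,"tz":0.3,"rz":5.1},{"tx":0.79,"ty":-0.56,"tz":0.3,"rz":5.1},{"tx":0.79,"ty":-0.56,"tz":0.3,"rz":5.1},{"tx":0.79,"ty":-0.56,"tz":0.3,"rz":5.1}]' --fingers -1 --force 40

```text
schema error: expected keys tx, ty, tz, rx, ry, rz
```

Emit:
arm_command --moves '[{"tx":0.79,"ty":-0.56,"rz":5.1},{"tx":0.79,"ty":-0.56,"rz":5.1},{"tx":0.79,"ty":-0.56,"rz":5.1},{"tx":0.79,"ty":-0.56,"rz":5.1},{"tx":0.79,"ty":-0.56,"rz":5.1}]'

```text
schema error: expected keys tx, ty, tz, rx, ry, rz
```

```bash
cat >> h.py <<'E'
from scipy.spatial.transform import Rotation as Ro
def st():
    s=get_state();R=Ro.from_quat(s['tool_rot']).as_matrix()
    print('t',round(s['clock'],2),'pos',s['ee_pos'].round(4),'toolx',np.degrees(np.arctan2(R[1,0],R[0,0])).round(2),'z',R[:,2].round(3),'F',s['wrist_force'].round(1),'gap',round(s['finger_gap'],3),'q',s['joint_pos'].round(2))
    return s
def wcap(n):
    c=cam("wrist");im=capture("wrist");cv2.imwrite('pics/'+n+'.png',im[:,:,::-1]);return c,im
E
python3 - <<'E'
from h import *
st();c,im=wcap('c1');st();np.save('c1.npy',np.hstack([c[0].ravel(),c[1].ravel(),c[2]]))
E
```

```text
t 0.15 pos [0.2346 0.552  0.2304] toolx 156.97 z [-0.001 -0.001 -1.   ] F [0.1 0.7 0.3] gap 0.996 q [ 1.11  0.09  1.23  0.    1.82 -0.06]
t 0.2 pos [0.2346 0.5521 0.2305] toolx 156.98 z [-0.001 -0.001 -1.   ] F [ 0.8  0.1 -0.7] gap 0.999 q [ 1.11  0.09  1.23 -0.    1.82 -0.06]
```

View pics/c1.png

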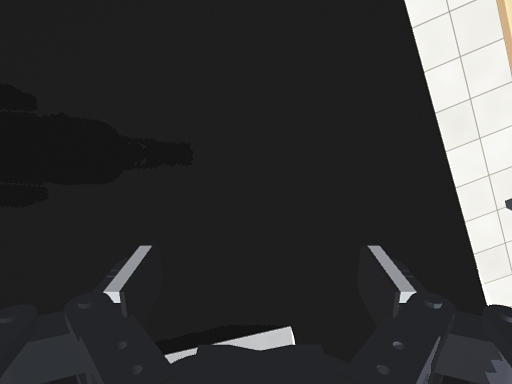

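The view is the same as before because the call was refused: every key is required. I'll send it again.

Emit:
arm_command --moves '[{"tx":0.79,"ty":-0.56,"tz":0.3,"rx":0,"ry":0,"rz":5.1},{"tx":0.79,"ty":-0.56,"tz":0.3,"rx":0,"ry":0,"rz":5.1},{"tx":0.79,"ty":-0.56,"tz":0.3,"rx":0,"ry":0,"rz":5.1},{"tx":0.79,"ty":-0.56,"tz":0.3,"rx":0,"ry":0,"rz":5.1},{"tx":0.79,"ty":-0.56,"tz":0.3,"rx":0,"ry":0,"rz":5.1}]' --fingers -1 --force 40

```text
clock: 0.62
ee_pos: [0.3937, 0.439, 0.2917]
tool_rot: [-0.024, 1.0, -0.0, -0.0]
wrist_force: [-0.0, 0.5, -0.4]
finger_gap: 1.001
```

Emit:
arm_command --moves '[{"tx":0.79,"ty":-0.56,"tz":0,"rx":0,"ry":0,"rz":5.1},{"tx":0.79,"ty":-0.56,"tz":0,"rx":0,"ry":0,"rz":5.1},{"tx":0.79,"ty":-0.56,"tz":0,"rx":0,"ry":0,"rz":5.1},{"tx":0.79,"ty":-0.56,"tz":0,"rx":0,"ry":0,"rz":5.1},{"tx":0.79,"ty":-0.56,"tz":0,"rx":0,"ry":0,"rz":5.1}]'

```text
clock: 1.03
ee_pos: [0.552, 0.3268, 0.2911]
tool_rot: [-0.244, 0.97, 0.0, -0.0]
wrist_force: [-0.4, 0.6, 0.1]
finger_gap: 1.0
```

```bash
python3 - <<'E'
from h import *
st();c,im=wcap('c2');st();np.savez('c2',*c)
E
```

```text
t 1.03 pos [0.552  0.3268 0.2911] toolx -151.77 z [-0. -0. -1.] F [-0.4  0.6  0.1] gap 1.0 q [ 0.48  0.23  0.97  0.    1.94 -1.58]
t 1.08 pos [0.557  0.3217 0.2894] toolx -151.78 z [ 0.001 -0.004 -1.   ] F [-0.1 -4.2 -2.1] gap 1.0 q [ 0.47  0.23  0.97 -0.    1.94 -1.59]
```

View pics/c2.png

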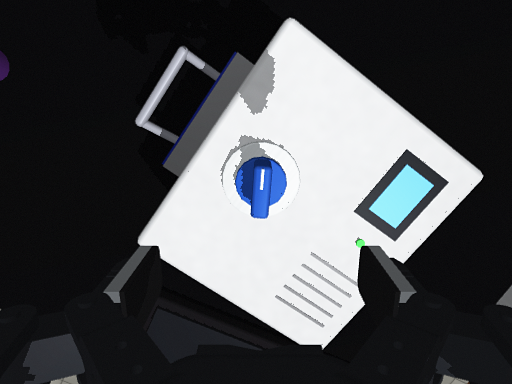

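```bash
python3 - <<'E'
from h import *
im=cv2.imread('pics/c2.png')[:,:,::-1];save('c2z',im,5,(200,115,320,235))
z=np.load('c2.npz');c=[z[k] for k in z.files]
b=(im[...,2]>90)&(im[...,2].astype(int)-im[...,0]>60)&(im[...,1]<140)
for ce,a,s in blobs(b,200): print(ce,a,s)
print('disc', plane(c,[[261,182]],.164), 'roof corners',plane(c,[[291,19],[482,177],[140,242]],.15))
print('handle',plane(c,[[183,50],[140,122]],.056))
print('bar top ends',plane(c,[[262,158],[260,217]],.194))
st()
E
```

```text
[260.23284927 185.85728593] 1997 [ 235  157   52   61 1997]
disc [[0.5511193  0.32729086 0.164     ]] roof corners [[0.42922374 0.28799688 0.15      ]
 [0.45894899 0.49717528 0.15      ]
 [0.65763544 0.25756681 0.15      ]]
handle [[0.4880467  0.200897   0.056     ]
 [0.57830328 0.18972457 0.056     ]]
bar top ends [[0.528205   0.31561154 0.194     ]
 [0.56906479 0.33591351 0.194     ]]
t 1.08 pos [0.557  0.3217 0.2894] toolx -151.78 z [ 0.001 -0.004 -1.   ] F [-0.1 -4.2 -2.1] gap 1.0 q [ 0.47  0.23  0.97 -0.    1.94 -1.59]
```

View pics/c2z.png

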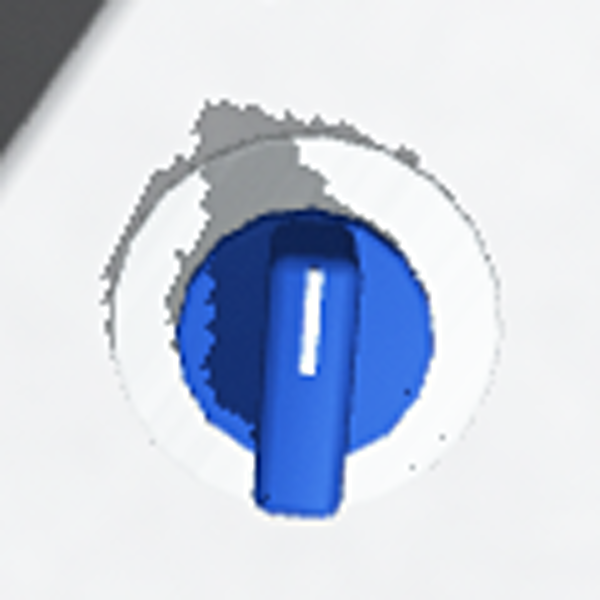

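The zoom shows the bar's top face from about (263,165) to (260,217), with the white mark at the upper end, toward tool +x.

```bash
python3 - <<'E'
from h import *
z=np.load('c2.npz');c=[z[k] for k in z.files]
P=plane(c,(np.array([[315,250],[298,514]])+.5)/5-.5+[200,115],.194);print(P,P.mean(0),np.degrees(np.arctan2(*(P[0]-P[1])[[1,0]])), np.linalg.norm(P[0]-P[1]))
E
```

```text
[[0.53228918 0.31831239 0.194     ]
 [0.56964055 0.33552854 0.194     ]] [0.55096487 0.32692047 0.194     ] -155.25387425763537 0.04112809632592957
```

Emit:
arm_command --moves '[{"tx":0,"ty":0,"tz":-0.5,"rx":0,"ry":0,"rz":0},{"tx":0,"ty":0,"tz":-0.5,"rx":0,"ry":0,"rz":0},{"tx":0,"ty":0,"tz":-0.3,"rx":0,"ry":0,"rz":0},{"tx":0,"ty":0,"tz":0,"rx":0,"ry":0,"rz":0},{"tx":0,"ty":0,"tz":0,"rx":0,"ry":0,"rz":0}]'

```text
clock: 1.5
ee_pos: [0.5502, 0.3281, 0.2383]
tool_rot: [-0.242, 0.97, -0.0, -0.001]
wrist_force: [0.7, 0.3, -0.3]
finger_gap: 1.001
```

```bash
python3 - <<'E'
from h import *
st();c,im=wcap('c3');st();np.savez('c3',*c);save('c3z',im,3,(180,150,380,350))
E
```

```text
t 1.5 pos [0.5502 0.3281 0.2383] toolx -152.04 z [-0.002 -0.001 -1.   ] F [ 0.7  0.3 -0.3] gap 1.001 q [ 0.48  0.21  1.09 -0.    1.85 -1.57]
t 1.55 pos [0.5505 0.3284 0.2398] toolx -152.02 z [ 0.  0. -1.] F [-0.2  0.   1.1] gap 1.004 q [ 0.48  0.21  1.09  0.    1.85 -1.57]
```

View pics/c3z.png

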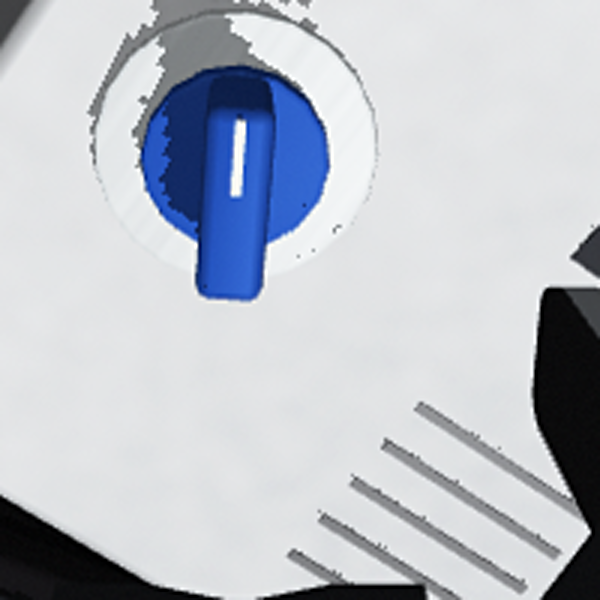

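The bar's top now runs from about (260,186) to (257,249).

```bash
python3 - <<'E'
from h import *
z=np.load('c3.npz');c=[z[k] for k in z.files]
P=plane(c,(np.array([[241,107],[230,299]])+.5)/3-.5+[180,150],.194);print(P,P.mean(0),np.degrees(np.arctan2(*(P[0]-P[1])[[1,0]])), np.linalg.norm(P[0]-P[1]))
E
```

```text
[[0.53269648 0.31863144 0.194     ]
 [0.56958728 0.33568429 0.194     ]] [0.55114188 0.32715787 0.194     ] -155.19115752146706 0.04064149133113071
```

Emit:
arm_command --moves '[{"tx":0.02,"ty":-0.03,"tz":-0.5,"rx":0,"ry":0,"rz":-3.2},{"tx":0,"ty":0,"tz":-0.5,"rx":0,"ry":0,"rz":0},{"tx":0,"ty":0,"tz":-0.5,"rx":0,"ry":0,"rz":0},{"tx":0,"ty":0,"tz":-0.25,"rx":0,"ry":0,"rz":0},{"tx":0,"ty":0,"tz":0,"rx":0,"ry":0,"rz":0}]'

```text
clock: 1.97
ee_pos: [0.5507, 0.3269, 0.1673]
tool_rot: [-0.215, 0.977, -0.0, -0.002]
wrist_force: [-0.4, -0.3, 0.7]
finger_gap: 0.997
```

Emit:
arm_command --moves '[{"tx":0,"ty":0,"tz":0,"rx":0,"ry":0,"rz":0},{"tx":0,"ty":0,"tz":0,"rx":0,"ry":0,"rz":0},{"tx":0,"ty":0,"tz":0,"rx":0,"ry":0,"rz":0},{"tx":0,"ty":0,"tz":0,"rx":0,"ry":0,"rz":0},{"tx":0,"ty":0,"tz":0,"rx":0,"ry":0,"rz":0}]' --fingers 1 --force 40

```text
clock: 2.38
ee_pos: [0.5518, 0.3272, 0.1704]
tool_rot: [-0.215, 0.977, 0.0, 0.001]
wrist_force: [-1.3, 0.1, -0.5]
finger_gap: 0.301
```

Emit:
arm_command --moves '[{"tx":0,"ty":0,"tz":0,"rx":0,"ry":0,"rz":-5},{"tx":0,"ty":0,"tz":0,"rx":0,"ry":0,"rz":-5},{"tx":0,"ty":0,"tz":0,"rx":0,"ry":0,"rz":0},{"tx":0,"ty":0,"tz":0,"rx":0,"ry":0,"rz":0},{"tx":0,"ty":0,"tz":0,"rx":0,"ry":0,"rz":0}]'

```text
clock: 2.8
ee_pos: [0.5516, 0.3277, 0.1702]
tool_rot: [-0.13, 0.992, 0.001, 0.001]
wrist_force: [-0.6, 3.5, 3.1]
finger_gap: 0.154
```

```bash
python3 - <<'E'
from h import *
s=st();print(s['ft_torque'])
E
```

```text
t 2.8 pos [0.5516 0.3277 0.1702] toolx -165.05 z [ 0.001  0.002 -1.   ] F [-0.6  3.5  3.1] gap 0.154 q [ 0.48  0.2   1.22  0.    1.72 -1.35]
[ 0.56933262  0.03603533 -0.04294337]
```

Emit:
arm_command --moves '[{"tx":0,"ty":0,"tz":0,"rx":0,"ry":0,"rz":-6},{"tx":0,"ty":0,"tz":0,"rx":0,"ry":0,"rz":-6},{"tx":0,"ty":0,"tz":0,"rx":0,"ry":0,"rz":-6},{"tx":0,"ty":0,"tz":0,"rx":0,"ry":0,"rz":-6},{"tx":0,"ty":0,"tz":0,"rx":0,"ry":0,"rz":-6}]'

```text
clock: 3.22
ee_pos: [0.5516, 0.3277, 0.1702]
tool_rot: [0.134, 0.991, 0.001, 0.001]
wrist_force: [-0.2, 3.8, 3.1]
finger_gap: 0.154
```

```bash
python3 - <<'E'
from h import *
s=st();print(s['ft_torque'])
E
```

```text
t 3.22 pos [0.5516 0.3277 0.1702] toolx 164.64 z [ 0.001  0.002 -1.   ] F [-0.2  3.8  3.1] gap 0.154 q [ 0.48  0.2   1.22  0.    1.72 -0.82]
[ 0.50484327 -0.00740497  0.05577956]
```

Emit:
arm_command --moves '[{"tx":0,"ty":0,"tz":0,"rx":0,"ry":0,"rz":-6},{"tx":0,"ty":0,"tz":0,"rx":0,"ry":0,"rz":-6},{"tx":0,"ty":0,"tz":0,"rx":0,"ry":0,"rz":-6},{"tx":0,"ty":0,"tz":0,"rx":0,"ry":0,"rz":-6},{"tx":0,"ty":0,"tz":0,"rx":0,"ry":0,"rz":-6}]'

```text
clock: 3.63
ee_pos: [0.5516, 0.3282, 0.1703]
tool_rot: [0.381, 0.924, 0.001, 0.001]
wrist_force: [-0.7, -1.2, 5.4]
finger_gap: 0.153
```

```bash
python3 - <<'E'
from h import *
s=st();print(s['ft_torque'])
E
```

```text
t 3.63 pos [0.5516 0.3282 0.1703] toolx 135.18 z [ 0.002  0.001 -1.   ] F [-0.7 -1.2  5.4] gap 0.153 q [ 0.48  0.2   1.22  0.    1.72 -0.3 ]
[-0.1678829  -0.55266598  7.08735178]
```

Emit:
arm_command --moves '[{"tx":0,"ty":0,"tz":0,"rx":0,"ry":0,"rz":-6},{"tx":0,"ty":0,"tz":0,"rx":0,"ry":0,"rz":-6},{"tx":0,"ty":0,"tz":0,"rx":0,"ry":0,"rz":-6},{"tx":0,"ty":0,"tz":0,"rx":0,"ry":0,"rz":-6},{"tx":0,"ty":0,"tz":0,"rx":0,"ry":0,"rz":0}]'

```text
clock: 4.05
ee_pos: [0.5518, 0.3281, 0.1707]
tool_rot: [0.553, 0.833, 0.0, 0.003]
wrist_force: [7.4, -14.6, 3.6]
finger_gap: 0.163
```

```bash
python3 - <<'E'
from h import *
s=st();print(s['ft_torque'])
E
```

```text
t 4.05 pos [0.5518 0.3281 0.1707] toolx 112.88 z [ 0.006 -0.003 -1.   ] F [  7.4 -14.6   3.6] gap 0.163 q [ 0.49  0.2   1.22 -0.01  1.72  0.09]
[-2.63386046 -2.53906238 21.97490374]
```

Torque rose sharply near 135°, so that's probably the stop. I'll back off the wind-up, open and look.

Emit:
arm_command --moves '[{"tx":0,"ty":0,"tz":0,"rx":0,"ry":0,"rz":5},{"tx":0,"ty":0,"tz":0,"rx":0,"ry":0,"rz":0},{"tx":0,"ty":0,"tz":0,"rx":0,"ry":0,"rz":0},{"tx":0,"ty":0,"tz":0,"rx":0,"ry":0,"rz":0},{"tx":0,"ty":0,"tz":0,"rx":0,"ry":0,"rz":0}]'

```text
clock: 4.47
ee_pos: [0.5518, 0.3281, 0.1705]
tool_rot: [0.517, 0.856, 0.0, 0.003]
wrist_force: [5.9, -10.7, 3.6]
finger_gap: 0.162
```

```bash
python3 - <<'E'
from h import *
s=st();print(s['ft_torque'])
c,im=wcap('d1');save('d1z',im,3,(160,184,360,384))
E
```

```text
t 4.47 pos [0.5518 0.3281 0.1705] toolx 117.76 z [ 0.005 -0.002 -1.   ] F [  5.9 -10.7   3.6] gap 0.162 q [ 0.49  0.2   1.22 -0.    1.72  0.  ]
[-2.04128124 -2.26469161 17.97786827]
```

View pics/d1.png

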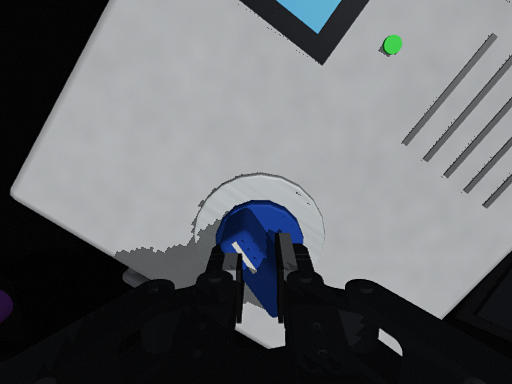

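The bar has slipped round in the jaws: its mark at (243,257) is tilted ccw of the tool. So the knob is hard on its stop. I'll unwind, open and rise.

Emit:
arm_command --moves '[{"tx":0,"ty":0,"tz":0,"rx":0,"ry":0,"rz":6},{"tx":0,"ty":0,"tz":0,"rx":0,"ry":0,"rz":6},{"tx":0,"ty":0,"tz":0,"rx":0,"ry":0,"rz":6},{"tx":0,"ty":0,"tz":0,"rx":0,"ry":0,"rz":0},{"tx":0,"ty":0,"tz":0,"rx":0,"ry":0,"rz":0}]'

```text
clock: 4.93
ee_pos: [0.5484, 0.3303, 0.1709]
tool_rot: [0.385, 0.923, 0.001, -0.002]
wrist_force: [-14.5, 4.1, 6.2]
finger_gap: 0.164
```

```bash
python3 - <<'E'
from h import *
s=st();print(s['ft_torque'])
E
```

```text
t 4.93 pos [0.5484 0.3303 0.1709] toolx 134.66 z [-0.003  0.004 -1.   ] F [-14.5   4.1   6.2] gap 0.164 q [ 0.49  0.2   1.22  0.    1.72 -0.29]
[0.75335401 0.50821261 4.78074573]
```

Emit:
arm_command --moves '[{"tx":0,"ty":0,"tz":0,"rx":0,"ry":0,"rz":0},{"tx":0,"ty":0,"tz":0,"rx":0,"ry":0,"rz":0},{"tx":0,"ty":0,"tz":0,"rx":0,"ry":0,"rz":0},{"tx":0,"ty":0,"tz":0,"rx":0,"ry":0,"rz":0},{"tx":0,"ty":0,"tz":0,"rx":0,"ry":0,"rz":0}]' --fingers -1

```text
clock: 5.35
ee_pos: [0.5517, 0.3264, 0.1688]
tool_rot: [0.393, 0.92, -0.0, -0.0]
wrist_force: [0.3, 0.6, 0.8]
finger_gap: 0.858
```

Emit:
arm_command --moves '[{"tx":0,"ty":0,"tz":0.8,"rx":0,"ry":0,"rz":0},{"tx":0,"ty":0,"tz":0.8,"rx":0,"ry":0,"rz":0},{"tx":0,"ty":0,"tz":0.8,"rx":0,"ry":0,"rz":0},{"tx":0,"ty":0,"tz":0.8,"rx":0,"ry":0,"rz":0},{"tx":0,"ty":0,"tz":0,"rx":0,"ry":0,"rz":0}]'

```text
clock: 5.77
ee_pos: [0.5527, 0.327, 0.306]
tool_rot: [0.393, 0.92, 0.005, 0.004]
wrist_force: [0.7, 0.2, 1.7]
finger_gap: 0.998
```

```bash
python3 - <<'E'
from h import *
s=st()
c,im=wcap('d2');np.savez('d2',*c)
E
```

```text
t 5.77 pos [0.5527 0.327  0.306 ] toolx 133.74 z [ 0.011  0.005 -1.   ] F [0.7 0.2 1.7] gap 0.998 q [ 0.48  0.23  0.94 -0.    1.96 -0.28]
```

View pics/d2.png

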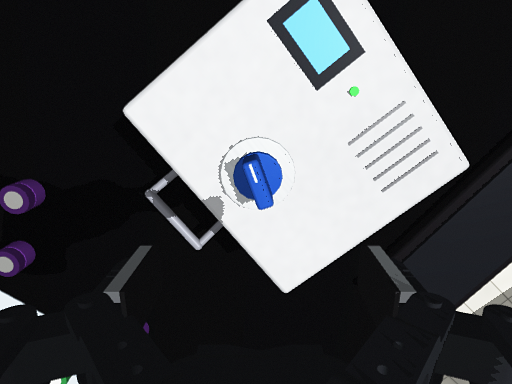

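```bash
python3 - <<'E'
from h import *
z=np.load('d2.npz');c=[z[k] for k in z.files]
im=cv2.imread('pics/d2.png')[:,:,::-1];save('d2z',im,5,(200,120,320,240))
P=plane(c,[[250,163],[257,182],[265,207]],.194);print(P,np.degrees(np.arctan2(*(P[0]-P[1])[[1,0]])),np.degrees(np.arctan2(*(P[0]-P[2])[[1,0]])))
E
```

```text
[[0.53533497 0.33675567 0.194     ]
 [0.54975041 0.32948565 0.194     ]
 [0.56876288 0.31886943 0.194     ]] 153.2372018780556 151.85014640267664
```

View pics/d2z.png

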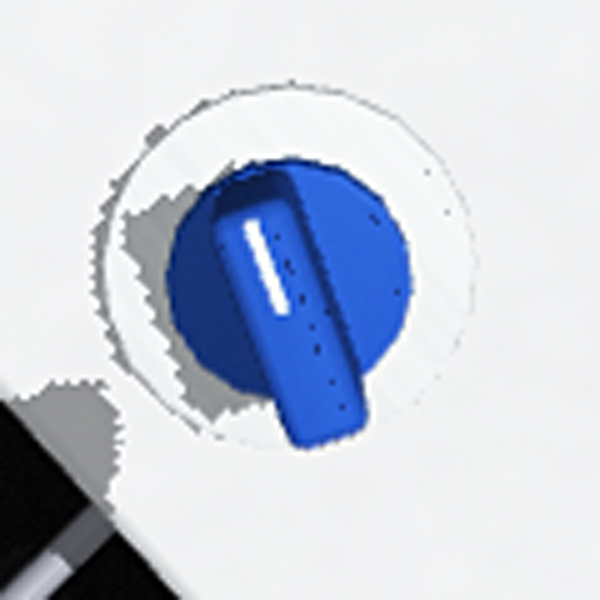

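The bar's mark points at about 152–153°. A stop 1.9 rad clockwise from "mark straight out" (262°) would be at 153°, so the gas is shut. Next I'll go over the handle with the jaws half open.

Emit:
arm_command --moves '[{"tx":-0.09,"ty":-0.67,"tz":-0.4,"rx":0,"ry":0,"rz":7},{"tx":-0.09,"ty":-0.67,"tz":-0.4,"rx":0,"ry":0,"rz":7},{"tx":-0.09,"ty":-0.67,"tz":-0.4,"rx":0,"ry":0,"rz":7},{"tx":-0.09,"ty":-0.67,"tz":-0.4,"rx":0,"ry":0,"rz":7},{"tx":-0.09,"ty":-0.67,"tz":-0.4,"rx":0,"ry":0,"rz":7}]' --fingers 0

```text
clock: 6.23
ee_pos: [0.5327, 0.1914, 0.2146]
tool_rot: [0.095, 0.995, -0.001, -0.001]
wrist_force: [1.0, -0.6, 0.2]
finger_gap: 0.497
```

Emit:
arm_command --moves '[{"tx":0,"ty":0,"tz":0,"rx":0,"ry":0,"rz":3.2},{"tx":0,"ty":0,"tz":0,"rx":0,"ry":0,"rz":0},{"tx":0,"ty":0,"tz":0,"rx":0,"ry":0,"rz":0},{"tx":0,"ty":0,"tz":0,"rx":0,"ry":0,"rz":0},{"tx":0,"ty":0,"tz":0,"rx":0,"ry":0,"rz":0}]'

```text
clock: 6.65
ee_pos: [0.5338, 0.1938, 0.2178]
tool_rot: [0.07, 0.998, 0.0, 0.0]
wrist_force: [0.1, 0.2, 1.0]
finger_gap: 0.503
```

```bash
python3 - <<'E'
from h import *
s=st()
c,im=wcap('e1');np.savez('e1',*c)
E
```

```text
t 6.65 pos [0.5338 0.1938 0.2178] toolx 171.96 z [ 0.001  0.    -1.   ] F [0.1 0.2 1. ] gap 0.503 q [ 0.29  0.    1.35  0.    1.79 -1.14]
```

View pics/e1.png

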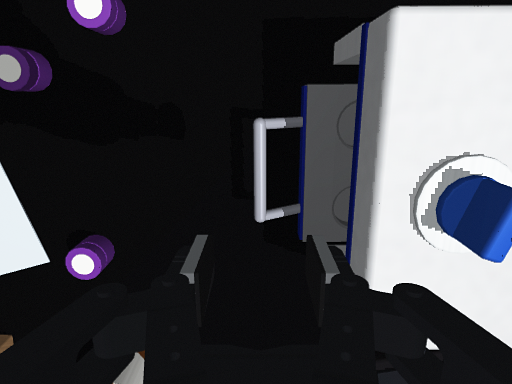

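The handle bar's centreline runs (260,123)–(261,217).

```bash
python3 - <<'E'
from h import *
z=np.load('e1.npz');c=[z[k] for k in z.files]
P=plane(c,[[260.5,124],[261,216]],.052);print(P,P.mean(0),np.degrees(np.arctan2(*(P[1]-P[0])[[1,0]])))
print('roof front edge',plane(c,[[388,12],[352,266]],.15))
E
```

```text
[[0.48973361 0.20087681 0.052     ]
 [0.57788317 0.18897916 0.052     ]] [0.53380839 0.19492798 0.052     ] -7.686823344384143
roof front edge [[0.43001874 0.28197597 0.15      ]
 [0.58773177 0.25150841 0.15      ]]
```

Emit:
arm_command --moves '[{"tx":0,"ty":0.03,"tz":-0.9,"rx":0,"ry":0,"rz":0.3},{"tx":0,"ty":0,"tz":-0.9,"rx":0,"ry":0,"rz":0},{"tx":0,"ty":0,"tz":-0.9,"rx":0,"ry":0,"rz":0},{"tx":0,"ty":0,"tz":-0.9,"rx":0,"ry":0,"rz":0},{"tx":0,"ty":0,"tz":-0.6,"rx":0,"ry":0,"rz":0}]'

```text
clock: 7.12
ee_pos: [0.5321, 0.1945, 0.0455]
tool_rot: [0.067, 0.998, -0.001, -0.002]
wrist_force: [-0.2, 0.0, -0.7]
finger_gap: 0.501
```

Emit:
arm_command --moves '[{"tx":0,"ty":0,"tz":-0.4,"rx":0,"ry":0,"rz":0},{"tx":0,"ty":0,"tz":0,"rx":0,"ry":0,"rz":0},{"tx":0,"ty":0,"tz":0,"rx":0,"ry":0,"rz":0},{"tx":0,"ty":0,"tz":0,"rx":0,"ry":0,"rz":0},{"tx":0,"ty":0,"tz":0,"rx":0,"ry":0,"rz":0}]' --fingers 1 --force 60

```text
clock: 7.53
ee_pos: [0.5322, 0.1942, 0.0316]
tool_rot: [0.067, 0.998, -0.0, -0.002]
wrist_force: [-1.2, 0.8, -17.8]
finger_gap: 0.111
```

```bash
python3 - <<'E'
from h import *
s=st()
E
```

```text
t 7.53 pos [0.5322 0.1942 0.0316] toolx 172.29 z [-0.004 -0.001 -1.   ] F [ -1.2   0.8 -17.8] gap 0.111 q [ 0.29  0.06  1.62  0.    1.47 -1.15]
```

Emit:
arm_command --moves '[{"tx":-0.05,"ty":-0.4,"tz":0,"rx":0,"ry":0,"rz":0},{"tx":-0.05,"ty":-0.4,"tz":0,"rx":0,"ry":0,"rz":0},{"tx":-0.06,"ty":-0.4,"tz":0,"rx":0,"ry":0,"rz":0},{"tx":-0.05,"ty":-0.4,"tz":0,"rx":0,"ry":0,"rz":0},{"tx":-0.06,"ty":-0.4,"tz":0,"rx":0,"ry":0,"rz":0}]'

```text
clock: 7.95
ee_pos: [0.5216, 0.116, 0.0316]
tool_rot: [0.067, 0.998, 0.002, -0.001]
wrist_force: [3.1, 9.0, -22.4]
finger_gap: 0.121
```

Emit:
arm_command --moves '[{"tx":-0.05,"ty":-0.4,"tz":0,"rx":0,"ry":0,"rz":0},{"tx":-0.05,"ty":-0.4,"tz":0,"rx":0,"ry":0,"rz":0},{"tx":-0.06,"ty":-0.4,"tz":0,"rx":0,"ry":0,"rz":0},{"tx":-0.05,"ty":-0.4,"tz":0,"rx":0,"ry":0,"rz":0},{"tx":-0.06,"ty":-0.4,"tz":0,"rx":0,"ry":0,"rz":0}]'

```text
clock: 8.37
ee_pos: [0.5108, 0.0367, 0.0316]
tool_rot: [0.066, 0.998, 0.003, -0.001]
wrist_force: [4.6, 11.4, -22.3]
finger_gap: 0.122
```

Emit:
arm_command --moves '[{"tx":-0.01,"ty":-0.06,"tz":0,"rx":0,"ry":0,"rz":0},{"tx":0,"ty":0,"tz":0,"rx":0,"ry":0,"rz":0},{"tx":0,"ty":0,"tz":0,"rx":0,"ry":0,"rz":0},{"tx":0,"ty":0,"tz":0,"rx":0,"ry":0,"rz":0},{"tx":0,"ty":0,"tz":0,"rx":0,"ry":0,"rz":0}]'

```text
clock: 8.78
ee_pos: [0.5107, 0.0356, 0.0319]
tool_rot: [0.066, 0.998, 0.003, -0.001]
wrist_force: [2.1, 13.6, -20.7]
finger_gap: 0.116
```

```bash
python3 - <<'E'
from h import *
s=st()
E
```

```text
t 8.78 pos [0.5107 0.0356 0.0319] toolx 172.39 z [-0.002  0.007 -1.   ] F [  2.1  13.6 -20.7] gap 0.116 q [-0.   -0.09  1.77  0.01  1.47 -1.44]
```

Emit:
arm_command --moves '[{"tx":-0.02,"ty":-0.12,"tz":0,"rx":0,"ry":0,"rz":0},{"tx":0,"ty":0,"tz":0,"rx":0,"ry":0,"rz":0},{"tx":0,"ty":0,"tz":0,"rx":0,"ry":0,"rz":0},{"tx":0,"ty":0,"tz":0,"rx":0,"ry":0,"rz":0},{"tx":0,"ty":0,"tz":0,"rx":0,"ry":0,"rz":0}]'

```text
clock: 9.2
ee_pos: [0.5107, 0.0355, 0.0319]
tool_rot: [0.065, 0.998, 0.008, -0.0]
wrist_force: [7.1, 31.1, -23.6]
finger_gap: 0.115
```

The pull is at the stop: the force jumps to 31 N with no motion. I'll relax, release and rise.

Emit:
arm_command --moves '[{"tx":0.02,"ty":0.15,"tz":0,"rx":0,"ry":0,"rz":0},{"tx":0,"ty":0,"tz":0,"rx":0,"ry":0,"rz":0},{"tx":0,"ty":0,"tz":0,"rx":0,"ry":0,"rz":0},{"tx":0,"ty":0,"tz":0,"rx":0,"ry":0,"rz":0},{"tx":0,"ty":0,"tz":0,"rx":0,"ry":0,"rz":0}]'

```text
clock: 9.62
ee_pos: [0.5107, 0.0357, 0.0319]
tool_rot: [0.067, 0.998, 0.002, -0.001]
wrist_force: [2.2, 10.7, -20.0]
finger_gap: 0.116
```

Emit:
arm_command --moves '[{"tx":0,"ty":0,"tz":0,"rx":0,"ry":0,"rz":0},{"tx":0,"ty":0,"tz":0,"rx":0,"ry":0,"rz":0},{"tx":0,"ty":0,"tz":0,"rx":0,"ry":0,"rz":0},{"tx":0,"ty":0,"tz":0.2,"rx":0,"ry":0,"rz":0},{"tx":0,"ty":0,"tz":0.6,"rx":0,"ry":0,"rz":0}]' --fingers 0

```text
clock: 10.03
ee_pos: [0.5102, 0.0326, 0.0641]
tool_rot: [0.068, 0.998, -0.0, -0.002]
wrist_force: [-0.4, -0.6, -0.3]
finger_gap: 0.502
```

Emit:
arm_command --moves '[{"tx":0,"ty":-0.5,"tz":0.9,"rx":0,"ry":0,"rz":0},{"tx":0,"ty":-0.5,"tz":0.9,"rx":0,"ry":0,"rz":0},{"tx":0,"ty":-0.5,"tz":0.9,"rx":0,"ry":0,"rz":0},{"tx":0,"ty":-0.5,"tz":0.9,"rx":0,"ry":0,"rz":0},{"tx":0,"ty":-0.5,"tz":0.9,"rx":0,"ry":0,"rz":0}]' --fingers -1

```text
clock: 10.45
ee_pos: [0.5112, -0.0682, 0.2496]
tool_rot: [0.068, 0.998, -0.0, 0.002]
wrist_force: [0.4, -0.1, 0.6]
finger_gap: 0.998
```

Emit:
arm_command --moves '[{"tx":0,"ty":-0.5,"tz":0.3,"rx":0,"ry":0,"rz":0},{"tx":0,"ty":-0.5,"tz":0.3,"rx":0,"ry":0,"rz":0},{"tx":0,"ty":0,"tz":0,"rx":0,"ry":0,"rz":0},{"tx":0,"ty":0,"tz":0,"rx":0,"ry":0,"rz":0},{"tx":0,"ty":0,"tz":0,"rx":0,"ry":0,"rz":0}]'

```text
clock: 10.87
ee_pos: [0.5114, -0.1068, 0.2698]
tool_rot: [0.068, 0.998, 0.0, 0.0]
wrist_force: [0.5, 0.4, 0.5]
finger_gap: 1.001
```

```bash
python3 - <<'E'
from h import *
s=st()
c,im=wcap('f1');np.savez('f1',*c)
save('f_scene',capture('scene'),1.5)
E
```

```text
t 10.87 pos [ 0.5114 -0.1068  0.2698] toolx 172.26 z [ 0.001  0.    -1.   ] F [0.5 0.4 0.5] gap 1.001 q [-0.27 -0.11  1.36  0.    1.89 -1.71]
```

View pics/f1.png

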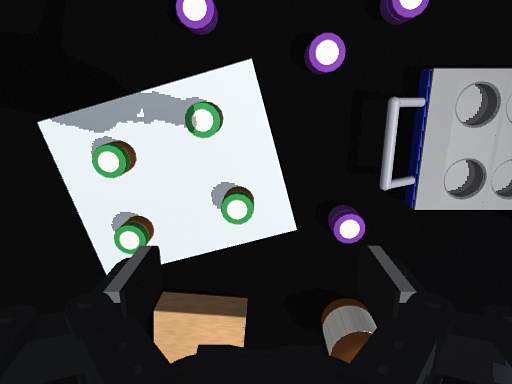

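View pics/f_scene.png

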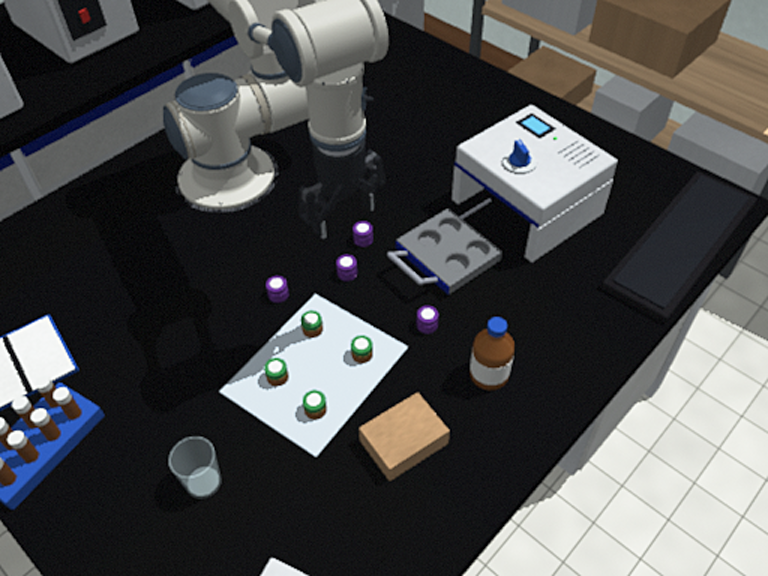

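f1 shows the drawer out with its pockets in view, four green jars with lids at (109,160), (203,120), (130,239) and (237,209), and the box at (200,325). The knob is unchanged.

```bash
cat >> h.py <<'E'
def lids(c,im,z=.036):
    g=whitelid(im)*255
    g=cv2.morphologyEx(g,cv2.MORPH_CLOSE,np.ones((3,3),np.uint8))
    cs,_=cv2.findContours(g,cv2.RETR_EXTERNAL,cv2.CHAIN_APPROX_NONE);out=[]
    for k in cs:
        if cv2.contourArea(k)<40: continue
        f=np.zeros(g.shape,np.uint8);cv2.drawContours(f,[cv2.convexHull(k)],-1,1,-1)
        w=((f>0)&(im.min(2)>100)&(g==0)).astype(np.uint8)
        b=blobs(w,15)
        if not b: continue
        ce=max(b,key=lambda q:q[1])
        out.append((ce[0].round(1),ce[1],plane(c,ce[0],z)[0].round(4)))
    return out
E
python3 - <<'E'
from h import *
z=np.load('f1.npz');c=[z[k] for k in z.files];im=cv2.imread('pics/f1.png')[:,:,::-1]
for l in lids(c,im):print(*l)
im2=capture('scene');
for l in lids(cam('scene'),im2):print('scene',*l)
save('f1z',im,3.5,(370,60,512,220))
P=plane(c,[[389,101],[386,185]],.052);print('handle',P,P.mean(0))
print('box',plane(c,[[160,292],[247,297]],.045))
E
```

```text
[129.  239.7] 302 [ 0.5894 -0.2789  0.036 ]
[236.6 209.1] 317 [ 0.5679 -0.1421  0.036 ]
[108.1 161.1] 361 [ 0.4907 -0.279   0.036 ]
[202.  119.9] 390 [ 0.4596 -0.164   0.036 ]
scene [208.4 266. ] 77 [ 0.5881 -0.2781  0.036 ]
scene [182.9 244. ] 68 [ 0.4899 -0.2779  0.036 ]
scene [240.4 228.6] 65 [ 0.5669 -0.1401  0.036 ]
scene [207.  211.8] 55 [ 0.4587 -0.1621  0.036 ]
handle [[0.46624559 0.03565205 0.052     ]
 [0.55699588 0.02977992 0.052     ]] [0.51162074 0.03271598 0.052     ]
box [[ 0.66071534 -0.2533259   0.045     ]
 [ 0.6826105  -0.14608287  0.045     ]]
```

View pics/f1z.png

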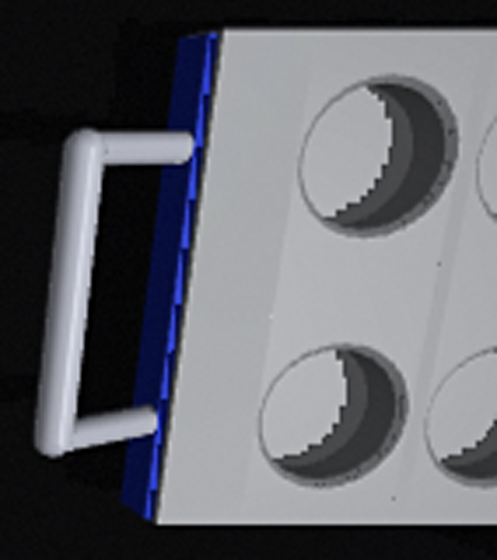

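```bash
python3 - <<'E'
from h import *
z=np.load('f1.npz');c=[z[k] for k in z.files]
print(plane(c,(np.array([[380,157],[334,415]])+.5)/3.5-.5+[370,60],.034))
c=cam('scene');im=capture('scene');save('f_sz',im,6,(255,130,340,200))
E
```

```text
[[0.48440946 0.13934516 0.034     ]
 [0.56696549 0.12792889 0.034     ]]
```

View pics/f_sz.png

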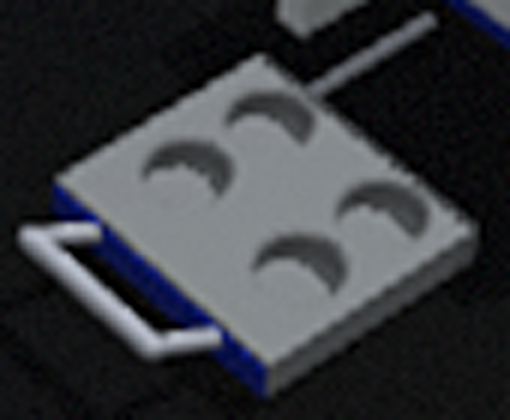

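Emit:
arm_command --moves '[{"tx":0.28,"ty":-0.17,"tz":0,"rx":0,"ry":0,"rz":-7},{"tx":0.28,"ty":-0.17,"tz":0,"rx":0,"ry":0,"rz":-7},{"tx":0.28,"ty":-0.17,"tz":0,"rx":0,"ry":0,"rz":-7},{"tx":0.28,"ty":-0.17,"tz":0,"rx":0,"ry":0,"rz":-7},{"tx":0.28,"ty":-0.17,"tz":0,"rx":0,"ry":0,"rz":-7}]' --fingers -1

```text
clock: 11.48
ee_pos: [0.5679, -0.1405, 0.2687]
tool_rot: [0.367, 0.93, -0.0, -0.0]
wrist_force: [-0.1, 1.7, -0.9]
finger_gap: 1.0
```

Emit:
arm_command --moves '[{"tx":0,"ty":0,"tz":-0.4,"rx":0,"ry":0,"rz":-7},{"tx":0,"ty":0,"tz":-0.4,"rx":0,"ry":0,"rz":-7},{"tx":0,"ty":0,"tz":-0.4,"rx":0,"ry":0,"rz":-7},{"tx":0,"ty":0,"tz":-0.4,"rx":0,"ry":0,"rz":-7},{"tx":0,"ty":0,"tz":-0.4,"rx":0,"ry":0,"rz":-7}]'

```text
clock: 11.9
ee_pos: [0.5673, -0.1402, 0.1878]
tool_rot: [0.629, 0.777, -0.0, -0.001]
wrist_force: [0.2, 0.2, -0.1]
finger_gap: 0.997
```

Emit:
arm_command --moves '[{"tx":0,"ty":0,"tz":-0.4,"rx":0,"ry":0,"rz":-7},{"tx":0,"ty":0,"tz":-0.4,"rx":0,"ry":0,"rz":-7},{"tx":0,"ty":0,"tz":-0.4,"rx":0,"ry":0,"rz":-6},{"tx":0,"ty":0,"tz":-0.4,"rx":0,"ry":0,"rz":0},{"tx":0,"ty":0,"tz":0,"rx":0,"ry":0,"rz":0}]'

```text
clock: 12.32
ee_pos: [0.5656, -0.1397, 0.1205]
tool_rot: [0.753, 0.658, -0.002, -0.003]
wrist_force: [-0.1, -0.0, -1.3]
finger_gap: 0.997
```

```bash
python3 - <<'E'
from h import *
s=st()
c,im=wcap('g1');np.savez('g1',*c)
for l in lids(c,im):print(*l)
E
```

```text
t 12.32 pos [ 0.5656 -0.1397  0.1205] toolx 82.33 z [-0.007  0.002 -1.   ] F [-0.1 -0.  -1.3] gap 0.997 q [-0.3   0.06  1.46  0.    1.63 -0.17]
[311.4 343.2] 33 [ 0.591  -0.2677  0.036 ]
[124.  245.7] 758 [ 0.4606 -0.1633  0.036 ]
[263.7 200.2] 884 [ 0.5683 -0.1417  0.036 ]
```

View pics/g1.png

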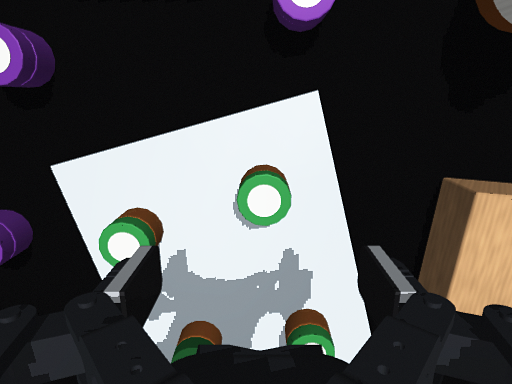

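g1 shows the target jar's lid at (264,200) → (0.568, −0.1415), with clear room for both fingers.

Emit:
arm_command --moves '[{"tx":0.02,"ty":-0.02,"tz":-0.7,"rx":0,"ry":0,"rz":0},{"tx":0,"ty":0,"tz":-0.7,"rx":0,"ry":0,"rz":0},{"tx":0,"ty":0,"tz":-0.6,"rx":0,"ry":0,"rz":0},{"tx":0,"ty":0,"tz":-0.55,"rx":0,"ry":0,"rz":0},{"tx":0,"ty":0,"tz":0,"rx":0,"ry":0,"rz":0}]'

```text
clock: 12.78
ee_pos: [0.5658, -0.1407, 0.0189]
tool_rot: [0.753, 0.658, -0.002, -0.003]
wrist_force: [-0.2, -0.1, -1.5]
finger_gap: 1.002
```

Emit:
arm_command --moves '[{"tx":0,"ty":0,"tz":0,"rx":0,"ry":0,"rz":0},{"tx":0,"ty":0,"tz":0,"rx":0,"ry":0,"rz":0},{"tx":0,"ty":0,"tz":0,"rx":0,"ry":0,"rz":0},{"tx":0,"ty":0,"tz":0,"rx":0,"ry":0,"rz":0},{"tx":0,"ty":0,"tz":0,"rx":0,"ry":0,"rz":0}]' --fingers 1 --force 30

```text
clock: 13.2
ee_pos: [0.5696, -0.1422, 0.0261]
tool_rot: [0.753, 0.658, 0.001, 0.002]
wrist_force: [-0.8, 0.0, 5.4]
finger_gap: 0.451
```

```bash
python3 - <<'E'
from h import *
s=st()
c,im=wcap('g2')
E
```

```text
t 13.2 pos [ 0.5696 -0.1422  0.0261] toolx 82.29 z [ 0.004 -0.001 -1.   ] F [-0.8  0.   5.4] gap 0.451 q [-0.3   0.11  1.58  0.    1.45 -0.17]
```

View pics/g2.png

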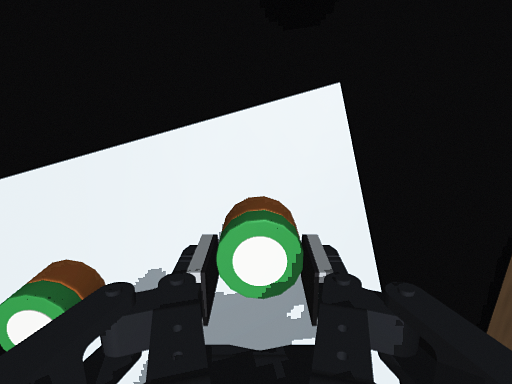

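Emit:
arm_command --moves '[{"tx":0,"ty":0,"tz":0,"rx":0,"ry":0,"rz":0},{"tx":0,"ty":0,"tz":0,"rx":0,"ry":0,"rz":0},{"tx":0,"ty":0,"tz":0,"rx":0,"ry":0,"rz":0},{"tx":0,"ty":0,"tz":0,"rx":0,"ry":0,"rz":0},{"tx":0,"ty":0,"tz":0,"rx":0,"ry":0,"rz":0}]'

```text
clock: 13.67
ee_pos: [0.5696, -0.1422, 0.0261]
tool_rot: [0.753, 0.658, 0.001, 0.002]
wrist_force: [-0.9, -0.4, 6.6]
finger_gap: 0.448
```

The ledger of commanded moves puts z at 0.0238, because the reading just after a move overshoots. The grip is a bit high on the lid, so I'll reopen slightly, lower 6 mm and regrip.

Emit:
arm_command --moves '[{"tx":0,"ty":0,"tz":0,"rx":0,"ry":0,"rz":0},{"tx":0,"ty":0,"tz":0,"rx":0,"ry":0,"rz":0},{"tx":0,"ty":0,"tz":-0.15,"rx":0,"ry":0,"rz":0},{"tx":0,"ty":0,"tz":0,"rx":0,"ry":0,"rz":0},{"tx":0,"ty":0,"tz":0,"rx":0,"ry":0,"rz":0}]' --fingers -0.4

```text
clock: 14.08
ee_pos: [0.5676, -0.1416, 0.0162]
tool_rot: [0.753, 0.658, -0.0, -0.001]
wrist_force: [0.5, 0.0, 0.2]
finger_gap: 0.702
```

Emit:
arm_command --moves '[{"tx":0,"ty":0,"tz":0,"rx":0,"ry":0,"rz":0},{"tx":0,"ty":0,"tz":0,"rx":0,"ry":0,"rz":0},{"tx":0,"ty":0,"tz":0,"rx":0,"ry":0,"rz":0},{"tx":0,"ty":0,"tz":0,"rx":0,"ry":0,"rz":0},{"tx":0,"ty":0,"tz":0,"rx":0,"ry":0,"rz":0}]' --fingers 1

```text
clock: 14.5
ee_pos: [0.5683, -0.1418, 0.0173]
tool_rot: [0.753, 0.658, 0.0, 0.0]
wrist_force: [0.8, 0.2, 0.7]
finger_gap: 0.456
```

```bash
python3 - <<'E'
from h import *
s=st()
c,im=wcap('g3')
E
```

```text
t 14.5 pos [ 0.5683 -0.1418  0.0173] toolx 82.28 z [ 0. -0. -1.] F [0.8 0.2 0.7] gap 0.456 q [-0.3   0.12  1.58 -0.    1.44 -0.17]
```

View pics/g3.png

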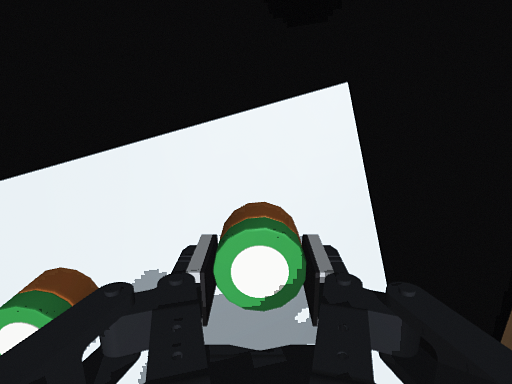

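Emit:
arm_command --moves '[{"tx":0,"ty":0,"tz":0.8,"rx":0,"ry":0,"rz":0},{"tx":0,"ty":0.3,"tz":0.8,"rx":0,"ry":0,"rz":0},{"tx":0,"ty":0.2,"tz":0.95,"rx":0,"ry":0,"rz":0},{"tx":0,"ty":0.8,"tz":0,"rx":0,"ry":0,"rz":0},{"tx":0,"ty":0.8,"tz":0,"rx":0,"ry":0,"rz":0}]'

```text
clock: 14.97
ee_pos: [0.5699, -0.0582, 0.1232]
tool_rot: [0.754, 0.657, 0.002, 0.003]
wrist_force: [0.2, 0.4, -1.0]
finger_gap: 0.461
```

Emit:
arm_command --moves '[{"tx":0.03,"ty":0.9,"tz":0,"rx":0,"ry":0,"rz":0},{"tx":0.03,"ty":0.9,"tz":0,"rx":0,"ry":0,"rz":0},{"tx":0.03,"ty":0.9,"tz":0,"rx":0,"ry":0,"rz":0},{"tx":0.03,"ty":0.9,"tz":0,"rx":0,"ry":0,"rz":0},{"tx":0.03,"ty":0.9,"tz":0,"rx":0,"ry":0,"rz":0}]'

```text
clock: 15.38
ee_pos: [0.5739, 0.1239, 0.1192]
tool_rot: [0.753, 0.658, -0.0, 0.0]
wrist_force: [1.2, 0.1, -0.5]
finger_gap: 0.453
```

```bash
python3 - <<'E'
from h import *
s=st()
c,im=wcap('g4');np.savez('g4',*c)
E
```

```text
t 15.38 pos [0.5739 0.1239 0.1192] toolx 82.27 z [ 0. -0. -1.] F [ 1.2  0.1 -0.5] gap 0.453 q [ 0.15  0.06  1.46 -0.    1.62  0.29]
```

View pics/g4.png

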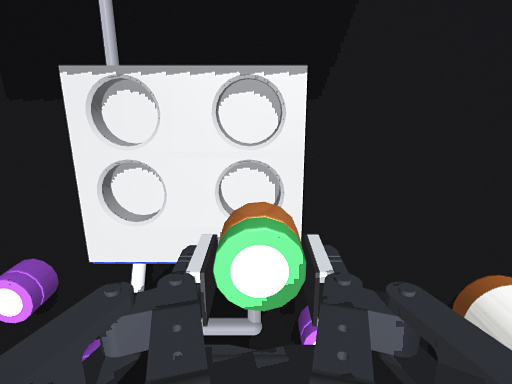

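g4 shows all four pockets clearly: rims at about (125,111), (250,111), (133,191) and (250,190). The jar is held upright.

```bash
python3 - <<'E'
from h import *
z=np.load('g4.npz');c=[z[k] for k in z.files]
print(plane(c,[[125,111],[250,111],[133,191],[250,190]],.034).round(4))
im=cv2.imread('pics/g4.png')[:,:,::-1];save('g4z',im,3,(70,60,310,235))
print(proj(c,[[.4913,.1940,.034],[.5742,.1827,.034],[.4838,.1385,.034],[.5667,.1272,.034]]).round(1))
E
```

```text
[[0.4942 0.1954 0.034 ]
 [0.5764 0.1843 0.034 ]
 [0.4862 0.1407 0.034 ]
 [0.5687 0.1303 0.034 ]]
[[121.3 113.8]
 [247.  113.9]
 [130.4 194.4]
 [247.9 194.5]]
```

View pics/g4z.png

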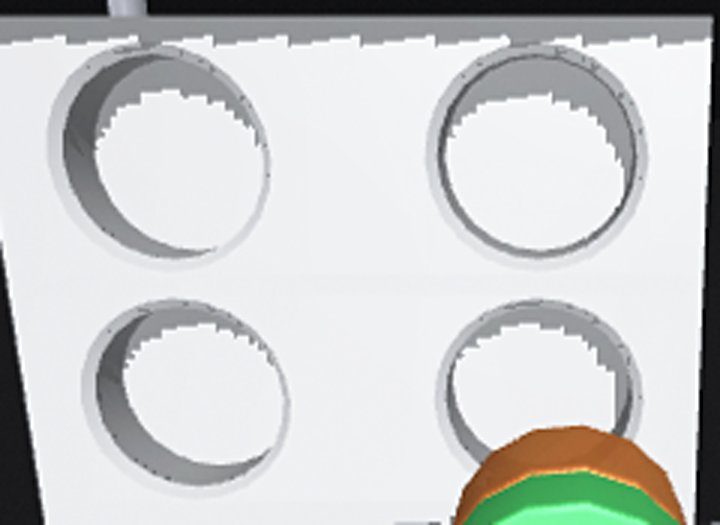

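Emit:
arm_command --moves '[{"tx":0.02,"ty":0.8,"tz":0,"rx":0,"ry":0,"rz":0},{"tx":0,"ty":0.5,"tz":-0.2,"rx":0,"ry":0,"rz":0},{"tx":0,"ty":0.23,"tz":-0.4,"rx":0,"ry":0,"rz":0},{"tx":0,"ty":0,"tz":-0.4,"rx":0,"ry":0,"rz":0},{"tx":0,"ty":0,"tz":-0.2,"rx":0,"ry":0,"rz":0}]'

```text
clock: 15.85
ee_pos: [0.5739, 0.1838, 0.0687]
tool_rot: [0.753, 0.658, -0.002, -0.001]
wrist_force: [-0.9, -0.2, -1.8]
finger_gap: 0.454
```

Emit:
arm_command --moves '[{"tx":0,"ty":0,"tz":-0.1,"rx":0,"ry":0,"rz":0},{"tx":0,"ty":0,"tz":-0.2,"rx":0,"ry":0,"rz":0},{"tx":0,"ty":0,"tz":-0.2,"rx":0,"ry":0,"rz":0},{"tx":0,"ty":0,"tz":-0.2,"rx":0,"ry":0,"rz":0},{"tx":0,"ty":0,"tz":-0.2,"rx":0,"ry":0,"rz":0}]'

```text
clock: 16.27
ee_pos: [0.5753, 0.1831, 0.035]
tool_rot: [0.753, 0.658, 0.0, 0.0]
wrist_force: [0.9, -0.3, -0.2]
finger_gap: 0.452
```

Emit:
arm_command --moves '[{"tx":0,"ty":0,"tz":-0.06,"rx":0,"ry":0,"rz":0},{"tx":0,"ty":0,"tz":0,"rx":0,"ry":0,"rz":0},{"tx":0,"ty":0,"tz":0,"rx":0,"ry":0,"rz":0},{"tx":0,"ty":0,"tz":0,"rx":0,"ry":0,"rz":0},{"tx":0,"ty":0,"tz":0,"rx":0,"ry":0,"rz":0}]'

```text
clock: 16.68
ee_pos: [0.5752, 0.1832, 0.0333]
tool_rot: [0.753, 0.658, 0.0, 0.0]
wrist_force: [-1.6, -0.4, 3.2]
finger_gap: 0.457
```

```bash
python3 - <<'E'
from h import *
s=st()
c,im=wcap('g5')
E
```

```text
t 16.68 pos [0.5752 0.1832 0.0333] toolx 82.27 z [ 0. -0. -1.] F [-1.6 -0.4  3.2] gap 0.457 q [ 0.25  0.15  1.52 -0.    1.47  0.39]
```

View pics/g5.png

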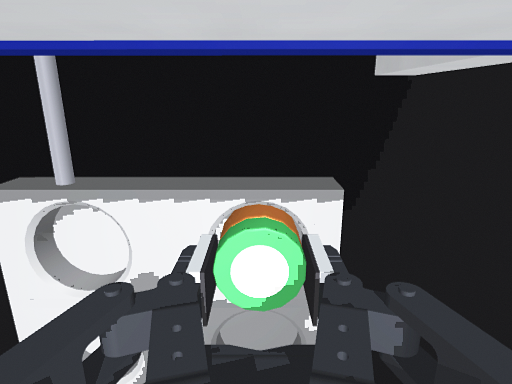

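The jar is seated: z fits its underside being on the floor, with 3 N of contact. Release and go for the next.

Emit:
arm_command --moves '[{"tx":0,"ty":0,"tz":0,"rx":0,"ry":0,"rz":0},{"tx":0,"ty":0,"tz":0,"rx":0,"ry":0,"rz":0},{"tx":0,"ty":0,"tz":0.3,"rx":0,"ry":0,"rz":0},{"tx":0,"ty":0,"tz":0.7,"rx":0,"ry":0,"rz":0},{"tx":0,"ty":0,"tz":0.9,"rx":0,"ry":0,"rz":0}]' --fingers -0.4

```text
clock: 17.15
ee_pos: [0.5732, 0.1831, 0.1066]
tool_rot: [0.753, 0.658, -0.003, -0.002]
wrist_force: [0.0, 0.6, 0.7]
finger_gap: 0.706
```

Emit:
arm_command --moves '[{"tx":-0.26,"ty":-0.8,"tz":0.1,"rx":0,"ry":0,"rz":0},{"tx":-0.26,"ty":-0.8,"tz":0.1,"rx":0,"ry":0,"rz":0},{"tx":-0.26,"ty":-0.8,"tz":0.1,"rx":0,"ry":0,"rz":0},{"tx":-0.26,"ty":-0.8,"tz":0.1,"rx":0,"ry":0,"rz":0},{"tx":-0.26,"ty":-0.8,"tz":0.1,"rx":0,"ry":0,"rz":0}]'

```text
clock: 17.57
ee_pos: [0.5225, 0.0223, 0.13]
tool_rot: [0.753, 0.658, 0.0, 0.0]
wrist_force: [1.3, -0.6, -0.2]
finger_gap: 0.698
```

Emit:
arm_command --moves '[{"tx":-0.26,"ty":-0.8,"tz":0,"rx":0,"ry":0,"rz":0},{"tx":-0.26,"ty":-0.8,"tz":0,"rx":0,"ry":0,"rz":0},{"tx":-0.26,"ty":-0.8,"tz":0,"rx":0,"ry":0,"rz":0},{"tx":-0.26,"ty":-0.8,"tz":0,"rx":0,"ry":0,"rz":0},{"tx":-0.26,"ty":-0.8,"tz":0,"rx":0,"ry":0,"rz":0}]' --fingers -1

```text
clock: 17.98
ee_pos: [0.4705, -0.1379, 0.1299]
tool_rot: [0.753, 0.658, 0.0, 0.001]
wrist_force: [0.6, 0.1, 0.7]
finger_gap: 1.003
```

Emit:
arm_command --moves '[{"tx":-0.26,"ty":-0.5,"tz":0,"rx":0,"ry":0,"rz":0},{"tx":0,"ty":0,"tz":0,"rx":0,"ry":0,"rz":0},{"tx":0,"ty":0,"tz":0,"rx":0,"ry":0,"rz":0},{"tx":0,"ty":0,"tz":0,"rx":0,"ry":0,"rz":0},{"tx":0,"ty":0,"tz":0,"rx":0,"ry":0,"rz":0}]'

```text
clock: 18.4
ee_pos: [0.4611, -0.1557, 0.1292]
tool_rot: [0.753, 0.658, 0.0, 0.0]
wrist_force: [0.5, -0.4, 0.2]
finger_gap: 1.0
```

```bash
python3 - <<'E'
from h import *
s=st()
c,im=wcap('h1')
for l in lids(c,im):print(*l)
im2=capture('scene');save('h1s',im2,2,(170,110,400,300))
for l in lids(cam('scene'),im2):print('scene',*l)
E
```

```text
t 18.4 pos [ 0.4611 -0.1557  0.1292] toolx 82.35 z [ 0.  0. -1.] F [ 0.5 -0.4  0.2] gap 1.0 q [-0.4  -0.21  1.7   0.    1.65 -0.26]
[313.8 329.9] 580 [ 0.4911 -0.2788  0.036 ]
[258.4 205.2] 805 [ 0.4599 -0.164   0.036 ]
scene [208.4 266. ] 77 [ 0.5881 -0.2781  0.036 ]
scene [182.9 244. ] 68 [ 0.4899 -0.2779  0.036 ]
scene [206.9 211.9] 57 [ 0.4587 -0.1626  0.036 ]
scene [318.6 160.9] 48 [0.5662 0.1974 0.036 ]
```

View pics/h1.png

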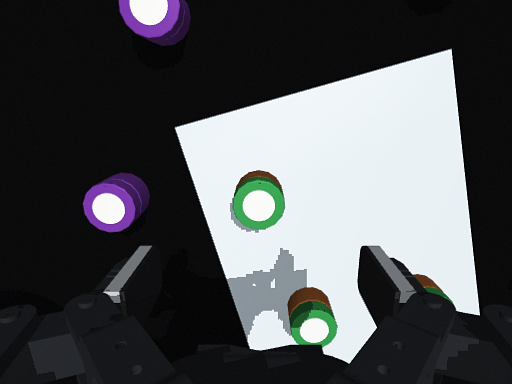

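View pics/h1s.png

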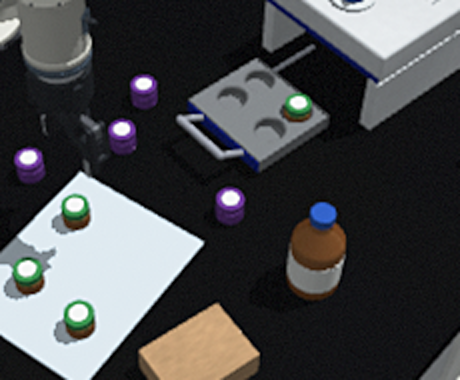

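h1 shows the jar at (258,205) → (0.460, −0.164). The scene view shows the first jar upright in its pocket. I'll grasp the second.

Emit:
arm_command --moves '[{"tx":-0.01,"ty":-0.18,"tz":-0.7,"rx":0,"ry":0,"rz":0},{"tx":0,"ty":0,"tz":-0.8,"rx":0,"ry":0,"rz":0},{"tx":0,"ty":0,"tz":-0.7,"rx":0,"ry":0,"rz":0},{"tx":0,"ty":0,"tz":-0.6,"rx":0,"ry":0,"rz":0},{"tx":0,"ty":0,"tz":0,"rx":0,"ry":0,"rz":0}]'

```text
clock: 18.92
ee_pos: [0.4571, -0.1615, 0.011]
tool_rot: [0.753, 0.658, -0.002, -0.004]
wrist_force: [-0.3, 1.2, -1.3]
finger_gap: 1.002
```

Emit:
arm_command --moves '[{"tx":0,"ty":0,"tz":0,"rx":0,"ry":0,"rz":0},{"tx":0,"ty":0,"tz":0,"rx":0,"ry":0,"rz":0},{"tx":0,"ty":0,"tz":0,"rx":0,"ry":0,"rz":0},{"tx":0,"ty":0,"tz":0,"rx":0,"ry":0,"rz":0},{"tx":0,"ty":0,"tz":0,"rx":0,"ry":0,"rz":0}]' --fingers 1 --force 30

```text
clock: 19.33
ee_pos: [0.4617, -0.1643, 0.0194]
tool_rot: [0.753, 0.658, 0.001, 0.002]
wrist_force: [-1.0, -0.1, 5.0]
finger_gap: 0.454
```

```bash
python3 - <<'E'
from h import *
s=st()
c,im=wcap('h2')
E
```

```text
t 19.33 pos [ 0.4617 -0.1643  0.0194] toolx 82.29 z [ 0.004 -0.002 -1.   ] F [-1.  -0.1  5. ] gap 0.454 q [-0.41 -0.15  1.84  0.    1.44 -0.28]
```

View pics/h2.png

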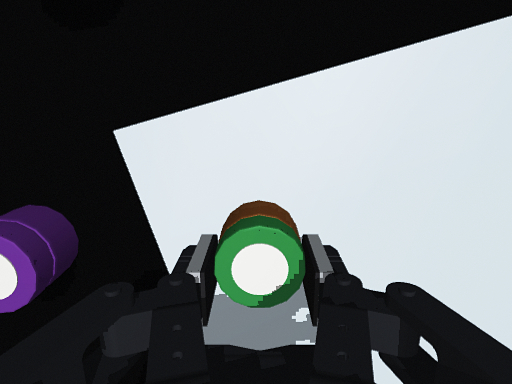

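Emit:
arm_command --moves '[{"tx":0,"ty":0,"tz":0.8,"rx":0,"ry":0,"rz":0},{"tx":0,"ty":0.3,"tz":0.8,"rx":0,"ry":0,"rz":0},{"tx":0,"ty":0.2,"tz":0.95,"rx":0,"ry":0,"rz":0},{"tx":0,"ty":0.8,"tz":0,"rx":0,"ry":0,"rz":0},{"tx":0,"ty":0.8,"tz":0,"rx":0,"ry":0,"rz":0}]'

```text
clock: 19.8
ee_pos: [0.462, -0.0802, 0.1232]
tool_rot: [0.754, 0.657, 0.002, 0.003]
wrist_force: [-0.0, 0.7, -1.2]
finger_gap: 0.45
```

Emit:
arm_command --moves '[{"tx":0.16,"ty":0.9,"tz":0,"rx":0,"ry":0,"rz":0},{"tx":0.16,"ty":0.9,"tz":0,"rx":0,"ry":0,"rz":0},{"tx":0.16,"ty":0.9,"tz":0,"rx":0,"ry":0,"rz":0},{"tx":0.16,"ty":0.9,"tz":0,"rx":0,"ry":0,"rz":0},{"tx":0.16,"ty":0.9,"tz":0,"rx":0,"ry":0,"rz":0}]'

```text
clock: 20.22
ee_pos: [0.4925, 0.102, 0.1198]
tool_rot: [0.753, 0.658, 0.001, 0.001]
wrist_force: [0.6, 0.3, -0.8]
finger_gap: 0.455
```

```bash
python3 - <<'E'
from h import *
s=st()
c,im=wcap('h3');np.savez('h3',*c)
print(proj(c,[[.4923,.1952,.034],[.4846,.1399,.034]]).round(1))
save('h3z',im,2,(150,40,400,300))
E
```

```text
t 20.22 pos [0.4925 0.102  0.1198] toolx 82.27 z [ 0.002  0.    -1.   ] F [ 0.6  0.3 -0.8] gap 0.455 q [ 0.14 -0.17  1.68 -0.    1.63  0.27]
[[238.3  59.3]
 [239.5 146.5]]
```

View pics/h3z.png

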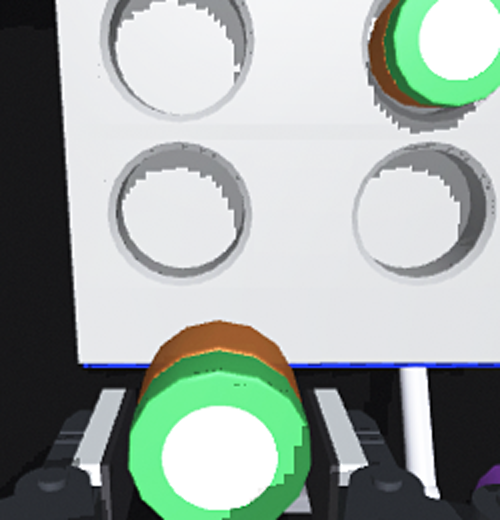

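The front-left rim centre at about (240,146) matches the prediction (239.5,146.5). Continue.

Emit:
arm_command --moves '[{"tx":0.01,"ty":0.8,"tz":0,"rx":0,"ry":0,"rz":0},{"tx":0,"ty":0.8,"tz":0,"rx":0,"ry":0,"rz":0},{"tx":0,"ty":0.5,"tz":0,"rx":0,"ry":0,"rz":0},{"tx":0,"ty":0.27,"tz":-0.3,"rx":0,"ry":0,"rz":0},{"tx":0,"ty":0,"tz":-0.5,"rx":0,"ry":0,"rz":0}]'

```text
clock: 20.68
ee_pos: [0.494, 0.1973, 0.089]
tool_rot: [0.752, 0.659, 0.003, 0.001]
wrist_force: [0.7, -0.1, -0.6]
finger_gap: 0.456
```

Emit:
arm_command --moves '[{"tx":0,"ty":0,"tz":-0.4,"rx":0,"ry":0,"rz":0},{"tx":0,"ty":0,"tz":-0.2,"rx":0,"ry":0,"rz":0},{"tx":0,"ty":0,"tz":-0.2,"rx":0,"ry":0,"rz":0},{"tx":0,"ty":0,"tz":-0.2,"rx":0,"ry":0,"rz":0},{"tx":0,"ty":0,"tz":-0.2,"rx":0,"ry":0,"rz":0}]'

```text
clock: 21.1
ee_pos: [0.4931, 0.1947, 0.0388]
tool_rot: [0.753, 0.658, 0.001, 0.0]
wrist_force: [1.3, -0.0, 0.0]
finger_gap: 0.454
```

Emit:
arm_command --moves '[{"tx":0,"ty":0,"tz":-0.11,"rx":0,"ry":0,"rz":0},{"tx":0,"ty":0,"tz":0,"rx":0,"ry":0,"rz":0},{"tx":0,"ty":0,"tz":0,"rx":0,"ry":0,"rz":0},{"tx":0,"ty":0,"tz":0,"rx":0,"ry":0,"rz":0},{"tx":0,"ty":0,"tz":0,"rx":0,"ry":0,"rz":0}]'

```text
clock: 21.52
ee_pos: [0.4932, 0.1951, 0.0354]
tool_rot: [0.753, 0.658, 0.001, 0.0]
wrist_force: [-1.3, -0.3, 7.1]
finger_gap: 0.449
```

```bash
python3 - <<'E'
from h import *
s=st()
c,im=wcap('h4')
E
```

```text
t 21.52 pos [0.4932 0.1951 0.0354] toolx 82.27 z [ 0.001  0.001 -1.   ] F [-1.3 -0.3  7.1] gap 0.449 q [ 0.31 -0.05  1.72  0.    1.47  0.45]
```

View pics/h4.png

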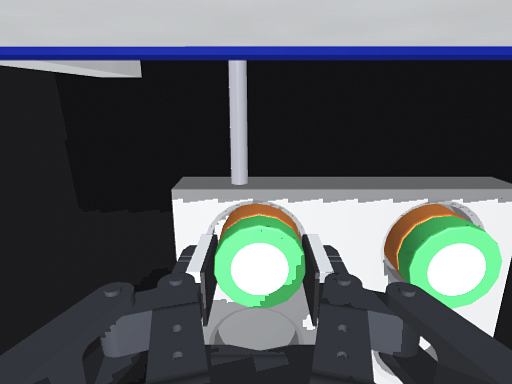

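Seated. On to jar three.

Emit:
arm_command --moves '[{"tx":0,"ty":0,"tz":0,"rx":0,"ry":0,"rz":0},{"tx":0,"ty":0,"tz":0,"rx":0,"ry":0,"rz":0},{"tx":0,"ty":0,"tz":0.3,"rx":0,"ry":0,"rz":0},{"tx":0,"ty":0,"tz":0.8,"rx":0,"ry":0,"rz":0},{"tx":0,"ty":0,"tz":0.9,"rx":0,"ry":0,"rz":0}]' --fingers -0.4

```text
clock: 21.98
ee_pos: [0.491, 0.1944, 0.1131]
tool_rot: [0.753, 0.658, -0.003, -0.001]
wrist_force: [0.7, -0.2, -0.3]
finger_gap: 0.701
```

Emit:
arm_command --moves '[{"tx":0,"ty":-0.9,"tz":0.1,"rx":0,"ry":0,"rz":0},{"tx":0,"ty":-0.9,"tz":0.1,"rx":0,"ry":0,"rz":0},{"tx":0,"ty":-0.9,"tz":0.1,"rx":0,"ry":0,"rz":0},{"tx":0,"ty":-0.9,"tz":0,"rx":0,"ry":0,"rz":0},{"tx":0,"ty":-0.9,"tz":0,"rx":0,"ry":0,"rz":0}]'

```text
clock: 22.4
ee_pos: [0.4926, 0.0135, 0.1278]
tool_rot: [0.753, 0.658, 0.001, 0.001]
wrist_force: [0.3, 0.1, -1.2]
finger_gap: 0.697
```

Emit:
arm_command --moves '[{"tx":0,"ty":-0.9,"tz":0,"rx":0,"ry":0,"rz":0},{"tx":0,"ty":-0.9,"tz":0,"rx":0,"ry":0,"rz":0},{"tx":0,"ty":-0.9,"tz":0,"rx":0,"ry":0,"rz":0},{"tx":0,"ty":-0.9,"tz":0,"rx":0,"ry":0,"rz":0},{"tx":0,"ty":-0.9,"tz":0,"rx":0,"ry":0,"rz":0}]' --fingers -1

```text
clock: 22.82
ee_pos: [0.4924, -0.1668, 0.1273]
tool_rot: [0.753, 0.658, 0.0, 0.0]
wrist_force: [0.5, 0.4, 0.3]
finger_gap: 0.997
```

Emit:
arm_command --moves '[{"tx":0,"ty":-0.9,"tz":0,"rx":0,"ry":0,"rz":0},{"tx":0,"ty":-0.9,"tz":0,"rx":0,"ry":0,"rz":0},{"tx":0,"ty":-0.8,"tz":0,"rx":0,"ry":0,"rz":0},{"tx":0,"ty":0,"tz":0,"rx":0,"ry":0,"rz":0},{"tx":0,"ty":0,"tz":0,"rx":0,"ry":0,"rz":0}]'

```text
clock: 23.23
ee_pos: [0.4922, -0.2703, 0.1266]
tool_rot: [0.754, 0.657, -0.0, -0.0]
wrist_force: [0.1, 0.1, 0.4]
finger_gap: 0.999
```

```bash
python3 - <<'E'
from h import *
s=st()
c,im=wcap('i1')
for l in lids(c,im):print(*l)
im2=capture('scene');save('i1s',im2,2,(170,110,400,300))
for l in lids(cam('scene'),im2):print('scene',*l)
E
```

```text
t 23.23 pos [ 0.4922 -0.2703  0.1266] toolx 82.11 z [-0.  0. -1.] F [0.1 0.1 0.4] gap 0.999 q [-0.56 -0.01  1.52  0.    1.63 -0.43]
[258.8 206.6] 824 [ 0.4911 -0.2789  0.036 ]
[393.4 188.8] 868 [ 0.5897 -0.2788  0.036 ]
scene [208.4 266. ] 77 [ 0.5881 -0.2781  0.036 ]
scene [182.9 244. ] 68 [ 0.4899 -0.2779  0.036 ]
scene [318.9 160.8] 50 [0.5667 0.1982 0.036 ]
scene [300.  145.5] 44 [0.4828 0.2096 0.036 ]
```

View pics/i1.png

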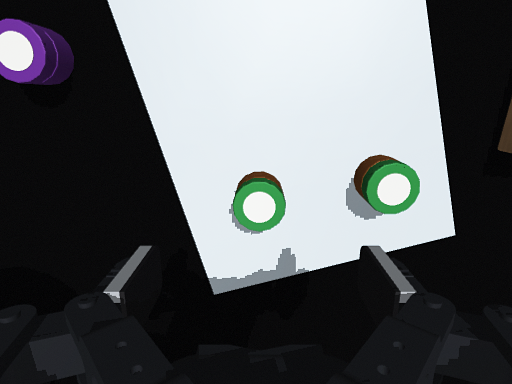

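View pics/i1s.png

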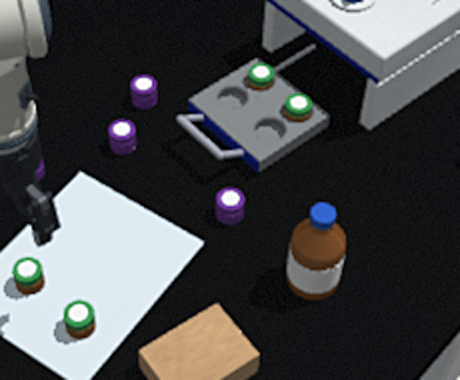

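Emit:
arm_command --moves '[{"tx":-0.04,"ty":-0.24,"tz":-0.7,"rx":0,"ry":0,"rz":0},{"tx":0,"ty":0,"tz":-0.8,"rx":0,"ry":0,"rz":0},{"tx":0,"ty":0,"tz":-0.7,"rx":0,"ry":0,"rz":0},{"tx":0,"ty":0,"tz":-0.54,"rx":0,"ry":0,"rz":0},{"tx":0,"ty":0,"tz":0,"rx":0,"ry":0,"rz":0}]'

```text
clock: 23.75
ee_pos: [0.4884, -0.275, 0.0113]
tool_rot: [0.752, 0.659, -0.001, -0.005]
wrist_force: [-0.6, 0.8, -1.1]
finger_gap: 1.001
```

Emit:
arm_command --moves '[{"tx":0,"ty":0,"tz":0,"rx":0,"ry":0,"rz":0},{"tx":0,"ty":0,"tz":0,"rx":0,"ry":0,"rz":0},{"tx":0,"ty":0,"tz":0,"rx":0,"ry":0,"rz":0},{"tx":0,"ty":0,"tz":0,"rx":0,"ry":0,"rz":0},{"tx":0,"ty":0,"tz":0,"rx":0,"ry":0,"rz":0}]' --fingers 1 --force 30

```text
clock: 24.17
ee_pos: [0.4924, -0.2791, 0.0196]
tool_rot: [0.753, 0.658, 0.001, 0.002]
wrist_force: [-1.4, 1.5, 5.6]
finger_gap: 0.451
```

```bash
python3 - <<'E'
from h import *
s=st()
c,im=wcap('i2')
E
```

```text
t 24.17 pos [ 0.4924 -0.2791  0.0196] toolx 82.29 z [ 0.004 -0.002 -1.   ] F [-1.4  1.5  5.6] gap 0.451 q [-0.58  0.06  1.64  0.    1.44 -0.44]
```

View pics/i2.png

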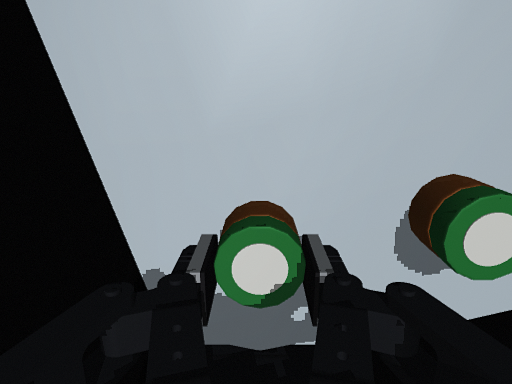

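Emit:
arm_command --moves '[{"tx":0,"ty":0,"tz":0.8,"rx":0,"ry":0,"rz":0},{"tx":0,"ty":0.3,"tz":0.8,"rx":0,"ry":0,"rz":0},{"tx":0,"ty":0.2,"tz":0.95,"rx":0,"ry":0,"rz":0},{"tx":0,"ty":0.9,"tz":0,"rx":0,"ry":0,"rz":0},{"tx":0,"ty":0.9,"tz":0,"rx":0,"ry":0,"rz":0}]'

```text
clock: 24.63
ee_pos: [0.4926, -0.1874, 0.1235]
tool_rot: [0.754, 0.657, 0.002, 0.004]
wrist_force: [1.4, 0.3, -2.1]
finger_gap: 0.449
```

Emit:
arm_command --moves '[{"tx":-0.03,"ty":0.9,"tz":0,"rx":0,"ry":0,"rz":0},{"tx":-0.03,"ty":0.9,"tz":0,"rx":0,"ry":0,"rz":0},{"tx":-0.03,"ty":0.9,"tz":0,"rx":0,"ry":0,"rz":0},{"tx":-0.03,"ty":0.9,"tz":0,"rx":0,"ry":0,"rz":0},{"tx":-0.04,"ty":0.9,"tz":0,"rx":0,"ry":0,"rz":0}]'

```text
clock: 25.05
ee_pos: [0.4845, -0.005, 0.1198]
tool_rot: [0.753, 0.658, 0.001, 0.001]
wrist_force: [0.6, -0.2, -1.3]
finger_gap: 0.451
```

Emit:
arm_command --moves '[{"tx":0,"ty":0.9,"tz":0,"rx":0,"ry":0,"rz":0},{"tx":0,"ty":0.9,"tz":0,"rx":0,"ry":0,"rz":0},{"tx":0,"ty":0.9,"tz":0,"rx":0,"ry":0,"rz":0},{"tx":0,"ty":0.6,"tz":0,"rx":0,"ry":0,"rz":0},{"tx":0,"ty":0.36,"tz":0,"rx":0,"ry":0,"rz":0}]'

```text
clock: 25.47
ee_pos: [0.4844, 0.1427, 0.1197]
tool_rot: [0.752, 0.659, 0.001, -0.0]
wrist_force: [0.5, -0.4, -1.1]
finger_gap: 0.456
```

Emit:
arm_command --moves '[{"tx":0,"ty":0,"tz":-0.5,"rx":0,"ry":0,"rz":0},{"tx":0,"ty":0,"tz":-0.5,"rx":0,"ry":0,"rz":0},{"tx":0,"ty":0,"tz":-0.3,"rx":0,"ry":0,"rz":0},{"tx":0,"ty":0,"tz":0,"rx":0,"ry":0,"rz":0},{"tx":0,"ty":0,"tz":0,"rx":0,"ry":0,"rz":0}]'

```text
clock: 25.88
ee_pos: [0.4843, 0.1395, 0.0667]
tool_rot: [0.753, 0.658, -0.0, -0.0]
wrist_force: [-0.8, 0.8, -0.0]
finger_gap: 0.452
```

```bash
python3 - <<'E'
from h import *
s=st()
c,im=wcap('i3')
E
```

```text
t 25.88 pos [0.4843 0.1395 0.0667] toolx 82.25 z [-0.001 -0.    -1.   ] F [-0.8  0.8 -0. ] gap 0.452 q [ 0.21 -0.14  1.75 -0.    1.53  0.35]
```

View pics/i3.png

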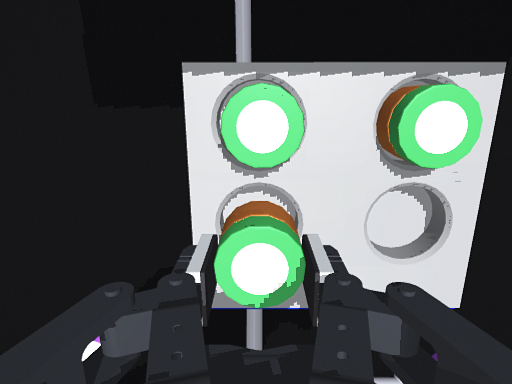

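The two placed jars stand straight in the rear pockets, and the third is over the front-left pocket. I'll lower it. C z is 0.0674, so 0.81 units to go.

Emit:
arm_command --moves '[{"tx":0,"ty":0,"tz":-0.2,"rx":0,"ry":0,"rz":0},{"tx":0,"ty":0,"tz":-0.2,"rx":0,"ry":0,"rz":0},{"tx":0,"ty":0,"tz":-0.2,"rx":0,"ry":0,"rz":0},{"tx":0,"ty":0,"tz":-0.21,"rx":0,"ry":0,"rz":0},{"tx":0,"ty":0,"tz":0,"rx":0,"ry":0,"rz":0}]'

```text
clock: 26.35
ee_pos: [0.4847, 0.1399, 0.0342]
tool_rot: [0.753, 0.658, 0.0, -0.0]
wrist_force: [-0.0, -0.5, 1.5]
finger_gap: 0.455
```

Emit:
arm_command --moves '[{"tx":0,"ty":0,"tz":0,"rx":0,"ry":0,"rz":0},{"tx":0,"ty":0,"tz":0,"rx":0,"ry":0,"rz":0},{"tx":0,"ty":0,"tz":0,"rx":0,"ry":0,"rz":0},{"tx":0,"ty":0,"tz":0,"rx":0,"ry":0,"rz":0},{"tx":0,"ty":0,"tz":0,"rx":0,"ry":0,"rz":0}]'

```text
clock: 26.77
ee_pos: [0.4846, 0.1398, 0.0342]
tool_rot: [0.753, 0.658, -0.0, -0.0]
wrist_force: [0.0, 0.4, 0.6]
finger_gap: 0.451
```

Emit:
arm_command --moves '[{"tx":0,"ty":0,"tz":0,"rx":0,"ry":0,"rz":0},{"tx":0,"ty":0,"tz":0,"rx":0,"ry":0,"rz":0},{"tx":0,"ty":0,"tz":0.3,"rx":0,"ry":0,"rz":0},{"tx":0,"ty":0,"tz":0.8,"rx":0,"ry":0,"rz":0},{"tx":0,"ty":0,"tz":0.9,"rx":0,"ry":0,"rz":0}]' --fingers -0.4

```text
clock: 27.18
ee_pos: [0.483, 0.1395, 0.1137]
tool_rot: [0.753, 0.658, -0.002, -0.001]
wrist_force: [1.7, -0.2, 0.5]
finger_gap: 0.701
```

Emit:
arm_command --moves '[{"tx":0.22,"ty":-0.86,"tz":0.1,"rx":0,"ry":0,"rz":0},{"tx":0.22,"ty":-0.86,"tz":0.1,"rx":0,"ry":0,"rz":0},{"tx":0.22,"ty":-0.86,"tz":0.1,"rx":0,"ry":0,"rz":0},{"tx":0.22,"ty":-0.86,"tz":0,"rx":0,"ry":0,"rz":0},{"tx":0.22,"ty":-0.86,"tz":0,"rx":0,"ry":0,"rz":0}]'

```text
clock: 27.6
ee_pos: [0.5292, -0.0338, 0.1283]
tool_rot: [0.753, 0.658, 0.001, 0.001]
wrist_force: [-0.9, -0.0, 0.3]
finger_gap: 0.699
```

Emit:
arm_command --moves '[{"tx":0.22,"ty":-0.86,"tz":0,"rx":0,"ry":0,"rz":0},{"tx":0.22,"ty":-0.86,"tz":0,"rx":0,"ry":0,"rz":0},{"tx":0.22,"ty":-0.86,"tz":0,"rx":0,"ry":0,"rz":0},{"tx":0.22,"ty":-0.86,"tz":0,"rx":0,"ry":0,"rz":0},{"tx":0.22,"ty":-0.86,"tz":0,"rx":0,"ry":0,"rz":0}]' --fingers -1

```text
clock: 28.02
ee_pos: [0.5729, -0.2061, 0.1276]
tool_rot: [0.753, 0.658, 0.0, 0.0]
wrist_force: [0.5, 0.6, -0.6]
finger_gap: 1.003
```

Emit:
arm_command --moves '[{"tx":0.21,"ty":-0.85,"tz":0,"rx":0,"ry":0,"rz":0},{"tx":0.21,"ty":-0.85,"tz":0,"rx":0,"ry":0,"rz":0},{"tx":0,"ty":0,"tz":0,"rx":0,"ry":0,"rz":0},{"tx":0,"ty":0,"tz":0,"rx":0,"ry":0,"rz":0},{"tx":0,"ty":0,"tz":0,"rx":0,"ry":0,"rz":0}]'

```text
clock: 28.43
ee_pos: [0.5894, -0.2719, 0.1269]
tool_rot: [0.753, 0.658, 0.0, -0.0]
wrist_force: [-0.4, 0.6, 0.1]
finger_gap: 1.002
```

```bash
python3 - <<'E'
from h import *
s=st()
c,im=wcap('j1')
for l in lids(c,im):print(*l)
im2=capture('scene');save('j1s',im2,2,(170,110,400,300))
for l in lids(cam('scene'),im2):print('scene',*l)
E
```

```text
t 28.43 pos [ 0.5894 -0.2719  0.1269] toolx 82.26 z [-0.     0.001 -1.   ] F [-0.4  0.6  0.1] gap 1.002 q [-0.48  0.23  1.26  0.    1.65 -0.35]
[260.3 204.2] 827 [ 0.5897 -0.2788  0.036 ]
scene [208.4 266. ] 77 [ 0.5881 -0.2781  0.036 ]
scene [319.  160.8] 51 [0.5668 0.1985 0.036 ]
scene [285.9 153.8] 50 [0.474  0.1532 0.036 ]
scene [300.  145.5] 44 [0.4828 0.2096 0.036 ]
```

View pics/j1.png

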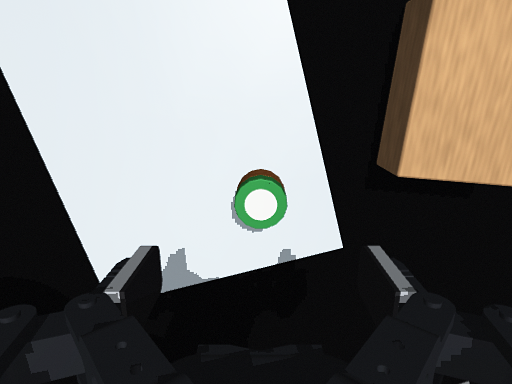

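View pics/j1s.png

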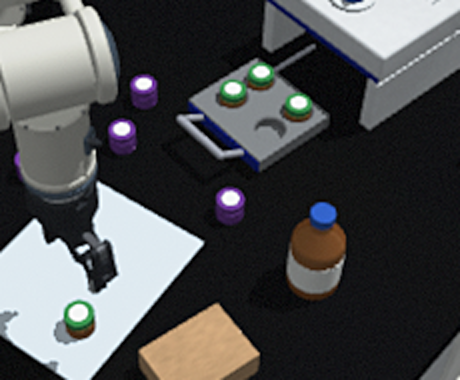

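Emit:
arm_command --moves '[{"tx":0,"ty":-0.17,"tz":-0.7,"rx":0,"ry":0,"rz":0},{"tx":0,"ty":0,"tz":-0.8,"rx":0,"ry":0,"rz":0},{"tx":0,"ty":0,"tz":-0.7,"rx":0,"ry":0,"rz":0},{"tx":0,"ty":0,"tz":-0.54,"rx":0,"ry":0,"rz":0},{"tx":0,"ty":0,"tz":0,"rx":0,"ry":0,"rz":0}]'

```text
clock: 28.95
ee_pos: [0.5865, -0.2759, 0.0109]
tool_rot: [0.753, 0.659, -0.002, -0.005]
wrist_force: [-1.3, -0.3, -0.9]
finger_gap: 1.0
```

Emit:
arm_command --moves '[{"tx":0,"ty":0,"tz":0,"rx":0,"ry":0,"rz":0},{"tx":0,"ty":0,"tz":0,"rx":0,"ry":0,"rz":0},{"tx":0,"ty":0,"tz":0,"rx":0,"ry":0,"rz":0},{"tx":0,"ty":0,"tz":0,"rx":0,"ry":0,"rz":0},{"tx":0,"ty":0,"tz":0,"rx":0,"ry":0,"rz":0}]' --fingers 1 --force 30

```text
clock: 29.37
ee_pos: [0.5909, -0.2795, 0.02]
tool_rot: [0.753, 0.658, 0.001, 0.002]
wrist_force: [-0.5, 0.7, 5.4]
finger_gap: 0.451
```

```bash
python3 - <<'E'
from h import *
s=st()
c,im=wcap('j2')
E
```

```text
t 29.37 pos [ 0.5909 -0.2795  0.02  ] toolx 82.29 z [ 0.004 -0.002 -1.   ] F [-0.5  0.7  5.4] gap 0.451 q [-0.49  0.29  1.39  0.    1.46 -0.36]
```

View pics/j2.png

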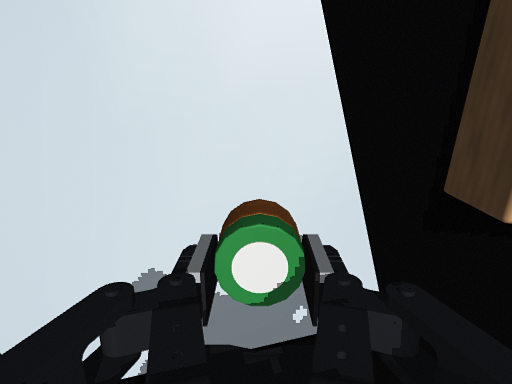

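Emit:
arm_command --moves '[{"tx":0,"ty":0,"tz":0.8,"rx":0,"ry":0,"rz":0},{"tx":0,"ty":0.3,"tz":0.8,"rx":0,"ry":0,"rz":0},{"tx":0,"ty":0.2,"tz":0.95,"rx":0,"ry":0,"rz":0},{"tx":0,"ty":0.9,"tz":0,"rx":0,"ry":0,"rz":0},{"tx":0,"ty":0.9,"tz":0,"rx":0,"ry":0,"rz":0}]'

```text
clock: 29.83
ee_pos: [0.5911, -0.188, 0.1241]
tool_rot: [0.754, 0.657, 0.002, 0.004]
wrist_force: [0.3, 0.7, -1.6]
finger_gap: 0.454
```

Emit:
arm_command --moves '[{"tx":-0.11,"ty":0.9,"tz":0,"rx":0,"ry":0,"rz":0},{"tx":-0.11,"ty":0.9,"tz":0,"rx":0,"ry":0,"rz":0},{"tx":-0.11,"ty":0.9,"tz":0,"rx":0,"ry":0,"rz":0},{"tx":-0.11,"ty":0.9,"tz":0,"rx":0,"ry":0,"rz":0},{"tx":-0.11,"ty":0.9,"tz":0,"rx":0,"ry":0,"rz":0}]'

```text
clock: 30.25
ee_pos: [0.5672, -0.0054, 0.1199]
tool_rot: [0.753, 0.658, 0.001, 0.001]
wrist_force: [0.8, 0.9, -0.5]
finger_gap: 0.453
```

Emit:
arm_command --moves '[{"tx":0,"ty":0.9,"tz":0,"rx":0,"ry":0,"rz":0},{"tx":0,"ty":0.9,"tz":0,"rx":0,"ry":0,"rz":0},{"tx":0,"ty":0.8,"tz":0,"rx":0,"ry":0,"rz":0},{"tx":0,"ty":0.5,"tz":0,"rx":0,"ry":0,"rz":0},{"tx":0,"ty":0.29,"tz":0,"rx":0,"ry":0,"rz":0}]'

```text
clock: 30.67
ee_pos: [0.5673, 0.1314, 0.1197]
tool_rot: [0.752, 0.659, 0.001, 0.0]
wrist_force: [0.1, 0.1, -0.1]
finger_gap: 0.451
```

Emit:
arm_command --moves '[{"tx":0,"ty":0,"tz":-0.5,"rx":0,"ry":0,"rz":0},{"tx":0,"ty":0,"tz":-0.5,"rx":0,"ry":0,"rz":0},{"tx":0,"ty":0,"tz":-0.3,"rx":0,"ry":0,"rz":0},{"tx":0,"ty":0,"tz":0,"rx":0,"ry":0,"rz":0},{"tx":0,"ty":0,"tz":0,"rx":0,"ry":0,"rz":0}]'

```text
clock: 31.08
ee_pos: [0.5671, 0.1279, 0.0665]
tool_rot: [0.753, 0.658, -0.001, -0.0]
wrist_force: [0.9, -1.5, -1.1]
finger_gap: 0.453
```

```bash
python3 - <<'E'
from h import *
s=st()
c,im=wcap('j3')
E
```

```text
t 31.08 pos [0.5671 0.1279 0.0665] toolx 82.23 z [-0.001 -0.    -1.   ] F [ 0.9 -1.5 -1.1] gap 0.453 q [ 0.16  0.07  1.54 -0.    1.53  0.3 ]
```

View pics/j3.png

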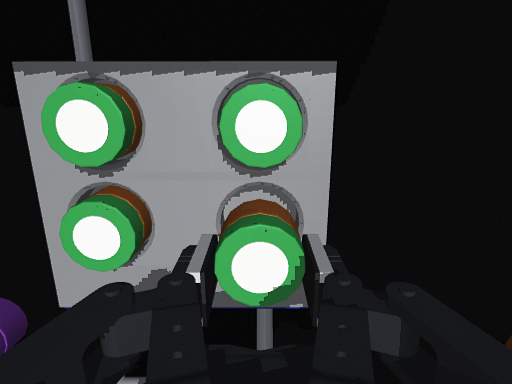

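All three stand in their pockets, and the fourth is aligned over the front-right one.

Emit:
arm_command --moves '[{"tx":0,"ty":0,"tz":-0.2,"rx":0,"ry":0,"rz":0},{"tx":0,"ty":0,"tz":-0.2,"rx":0,"ry":0,"rz":0},{"tx":0,"ty":0,"tz":-0.2,"rx":0,"ry":0,"rz":0},{"tx":0,"ty":0,"tz":-0.21,"rx":0,"ry":0,"rz":0},{"tx":0,"ty":0,"tz":0,"rx":0,"ry":0,"rz":0}]'

```text
clock: 31.55
ee_pos: [0.5675, 0.1287, 0.0345]
tool_rot: [0.753, 0.658, 0.0, 0.0]
wrist_force: [-0.7, 0.4, 2.8]
finger_gap: 0.452
```

Emit:
arm_command --moves '[{"tx":0,"ty":0,"tz":0,"rx":0,"ry":0,"rz":0},{"tx":0,"ty":0,"tz":0,"rx":0,"ry":0,"rz":0},{"tx":0,"ty":0,"tz":0,"rx":0,"ry":0,"rz":0},{"tx":0,"ty":0,"tz":0,"rx":0,"ry":0,"rz":0},{"tx":0,"ty":0,"tz":0,"rx":0,"ry":0,"rz":0}]'

```text
clock: 31.97
ee_pos: [0.5675, 0.1287, 0.0344]
tool_rot: [0.753, 0.658, 0.0, 0.0]
wrist_force: [-0.3, 0.3, 2.3]
finger_gap: 0.45
```

Emit:
arm_command --moves '[{"tx":0,"ty":0,"tz":0,"rx":0,"ry":0,"rz":0},{"tx":0,"ty":0,"tz":0,"rx":0,"ry":0,"rz":0},{"tx":0,"ty":0,"tz":0.3,"rx":0,"ry":0,"rz":0},{"tx":0,"ty":0,"tz":0.8,"rx":0,"ry":0,"rz":0},{"tx":0,"ty":0,"tz":0.9,"rx":0,"ry":0,"rz":0}]' --fingers -0.4

```text
clock: 32.38
ee_pos: [0.5657, 0.1283, 0.113]
tool_rot: [0.753, 0.658, -0.003, -0.002]
wrist_force: [0.1, 0.1, 0.5]
finger_gap: 0.702
```

Emit:
arm_command --moves '[{"tx":-0.31,"ty":-0.67,"tz":0.1,"rx":0,"ry":0,"rz":0},{"tx":-0.31,"ty":-0.67,"tz":0.1,"rx":0,"ry":0,"rz":0},{"tx":-0.31,"ty":-0.67,"tz":0.1,"rx":0,"ry":0,"rz":0},{"tx":-0.31,"ty":-0.67,"tz":0.1,"rx":0,"ry":0,"rz":0},{"tx":-0.3,"ty":-0.69,"tz":0.1,"rx":0,"ry":0,"rz":0}]' --fingers 1

```text
clock: 32.8
ee_pos: [0.5051, -0.0071, 0.1356]
tool_rot: [0.753, 0.658, 0.0, 0.0]
wrist_force: [0.6, 0.3, -0.2]
finger_gap: 0.007
```

Emit:
arm_command --moves '[{"tx":0,"ty":0,"tz":0,"rx":0,"ry":0,"rz":0},{"tx":0,"ty":0,"tz":0,"rx":0,"ry":0,"rz":0},{"tx":0,"ty":0,"tz":0,"rx":0,"ry":0,"rz":0},{"tx":0,"ty":0,"tz":0,"rx":0,"ry":0,"rz":0},{"tx":0,"ty":0,"tz":0,"rx":0,"ry":0,"rz":0}]'

```text
clock: 33.22
ee_pos: [0.506, -0.0052, 0.1342]
tool_rot: [0.753, 0.658, -0.0, -0.0]
wrist_force: [-0.4, 1.1, 0.1]
finger_gap: 0.002
```

```bash
python3 - <<'E'
from h import *
s=st()
c,im=wcap('k1')
P=proj(c,[[.5115,.034,.05]]);print(P)
for l in lids(c,im,.052):print(*l)
im2=capture('scene')
for l in lids(cam('scene'),im2,.052):print('scene',*l)
E
```

```text
t 33.22 pos [ 0.506  -0.0052  0.1342] toolx 82.36 z [-0.001  0.    -1.   ] F [-0.4  1.1  0.1] gap 0.002 q [-0.08 -0.16  1.65  0.    1.65  0.06]
[[258.86605597 142.13517666]]
scene [304.9 169.5] 49 [0.5667 0.1307 0.052 ]
scene [318.9 160.8] 50 [0.5752 0.1856 0.052 ]
scene [285.9 153.8] 50 [0.4838 0.1412 0.052 ]
scene [300.  145.5] 44 [0.4924 0.1969 0.052 ]
```

View pics/k1.png

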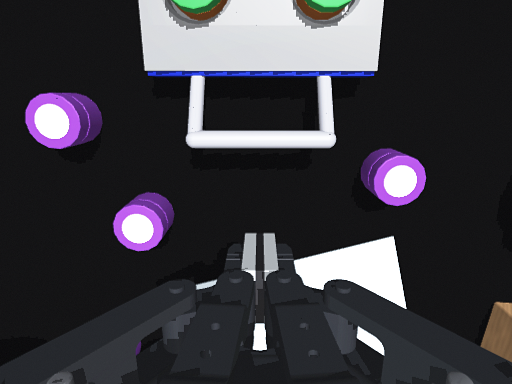

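All four lids lie at pocket positions (at seated height z = 0.052). The closed fingers are outside the handle. I'll lower and push home.

Emit:
arm_command --moves '[{"tx":0,"ty":0,"tz":-0.6,"rx":0,"ry":0,"rz":0},{"tx":0,"ty":0,"tz":-0.7,"rx":0,"ry":0,"rz":0},{"tx":0,"ty":0,"tz":-0.7,"rx":0,"ry":0,"rz":0},{"tx":0,"ty":0,"tz":-0.5,"rx":0,"ry":0,"rz":0},{"tx":0,"ty":0,"tz":0,"rx":0,"ry":0,"rz":0}]'

```text
clock: 33.73
ee_pos: [0.5026, -0.0054, 0.0289]
tool_rot: [0.753, 0.658, -0.003, -0.003]
wrist_force: [-0.9, -1.3, -0.2]
finger_gap: -0.002
```

Emit:
arm_command --moves '[{"tx":0.03,"ty":0.2,"tz":0,"rx":0,"ry":0,"rz":0},{"tx":0.03,"ty":0.2,"tz":0,"rx":0,"ry":0,"rz":0},{"tx":0.02,"ty":0.15,"tz":0,"rx":0,"ry":0,"rz":0},{"tx":0.02,"ty":0.15,"tz":0,"rx":0,"ry":0,"rz":0},{"tx":0.02,"ty":0.15,"tz":0,"rx":0,"ry":0,"rz":0}]'

```text
clock: 34.15
ee_pos: [0.5119, 0.0282, 0.0364]
tool_rot: [0.753, 0.658, 0.001, 0.001]
wrist_force: [0.6, -2.9, 2.4]
finger_gap: -0.001
```

```bash
python3 - <<'E'
from h import *
s=st()
c,im=wcap('k2')
E
```

```text
t 34.15 pos [0.5119 0.0282 0.0364] toolx 82.3 z [ 0.003 -0.001 -1.   ] F [ 0.6 -2.9  2.4] gap -0.001 q [-0.01 -0.1   1.77 -0.    1.47  0.12]
```

View pics/k2.png

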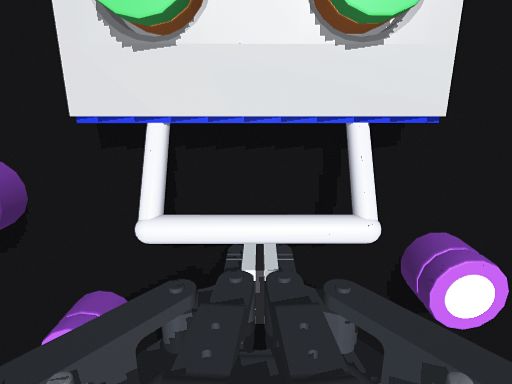

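The fingers are on the handle bar with light contact. Push on.

Emit:
arm_command --moves '[{"tx":0.03,"ty":0.2,"tz":0,"rx":0,"ry":0,"rz":0},{"tx":0.04,"ty":0.3,"tz":0,"rx":0,"ry":0,"rz":0},{"tx":0.04,"ty":0.3,"tz":0,"rx":0,"ry":0,"rz":0},{"tx":0.04,"ty":0.3,"tz":0,"rx":0,"ry":0,"rz":0},{"tx":0.04,"ty":0.3,"tz":0,"rx":0,"ry":0,"rz":0}]'

```text
clock: 34.62
ee_pos: [0.5188, 0.0848, 0.0349]
tool_rot: [0.753, 0.658, 0.0, 0.001]
wrist_force: [1.0, -4.6, 2.9]
finger_gap: -0.002
```

Emit:
arm_command --moves '[{"tx":0.04,"ty":0.3,"tz":0,"rx":0,"ry":0,"rz":0},{"tx":0.04,"ty":0.3,"tz":0,"rx":0,"ry":0,"rz":0},{"tx":0.04,"ty":0.3,"tz":0,"rx":0,"ry":0,"rz":0},{"tx":0.04,"ty":0.3,"tz":0,"rx":0,"ry":0,"rz":0},{"tx":0.04,"ty":0.3,"tz":0,"rx":0,"ry":0,"rz":0}]'

```text
clock: 35.03
ee_pos: [0.5267, 0.1446, 0.0347]
tool_rot: [0.753, 0.658, -0.0, 0.001]
wrist_force: [1.9, -5.5, 3.5]
finger_gap: -0.001
```

Emit:
arm_command --moves '[{"tx":0.03,"ty":0.2,"tz":0,"rx":0,"ry":0,"rz":0},{"tx":0.03,"ty":0.2,"tz":0,"rx":0,"ry":0,"rz":0},{"tx":0.02,"ty":0.15,"tz":0,"rx":0,"ry":0,"rz":0},{"tx":0.02,"ty":0.15,"tz":0,"rx":0,"ry":0,"rz":0},{"tx":0.01,"ty":0.1,"tz":0,"rx":0,"ry":0,"rz":0}]'

```text
clock: 35.45
ee_pos: [0.5309, 0.1764, 0.0346]
tool_rot: [0.753, 0.658, -0.0, 0.001]
wrist_force: [1.2, -7.0, 5.5]
finger_gap: 0.001
```

Emit:
arm_command --moves '[{"tx":0.01,"ty":0.1,"tz":0,"rx":0,"ry":0,"rz":0},{"tx":0.01,"ty":0.05,"tz":0,"rx":0,"ry":0,"rz":0},{"tx":0,"ty":0,"tz":0,"rx":0,"ry":0,"rz":0},{"tx":0,"ty":0,"tz":0,"rx":0,"ry":0,"rz":0},{"tx":0,"ty":0,"tz":0,"rx":0,"ry":0,"rz":0}]'

```text
clock: 35.87
ee_pos: [0.5311, 0.1776, 0.0346]
tool_rot: [0.754, 0.657, -0.004, 0.003]
wrist_force: [-2.9, -20.7, 9.2]
finger_gap: 0.001
```

```bash
python3 - <<'E'
from h import *
s=st()
c,im=wcap('k3')
E
```

```text
t 35.87 pos [0.5311 0.1776 0.0346] toolx 82.16 z [-0.002 -0.009 -1.   ] F [ -2.9 -20.7   9.2] gap 0.001 q [ 0.27  0.04  1.63 -0.01  1.47  0.4 ]
```

View pics/k3.png

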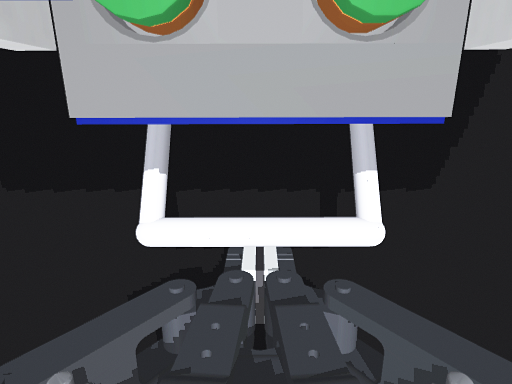

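The force rose to 21 N at the home position, matching the original handle place within 1 mm. I'll retreat and rise to the knob.

Emit:
arm_command --moves '[{"tx":-0.04,"ty":-0.4,"tz":0,"rx":0,"ry":0,"rz":0},{"tx":0,"ty":0,"tz":0.9,"rx":0,"ry":0,"rz":0},{"tx":0,"ty":0,"tz":0.9,"rx":0,"ry":0,"rz":0},{"tx":0,"ty":0,"tz":0.9,"rx":0,"ry":0,"rz":0},{"tx":0,"ty":0,"tz":0.9,"rx":0,"ry":0,"rz":0}]'

```text
clock: 36.33
ee_pos: [0.5288, 0.1674, 0.1789]
tool_rot: [0.753, 0.658, -0.001, -0.001]
wrist_force: [0.4, -0.2, -0.1]
finger_gap: 0.002
```

Emit:
arm_command --moves '[{"tx":0,"ty":0,"tz":0.5,"rx":0,"ry":0,"rz":-6.8},{"tx":0,"ty":0,"tz":0.5,"rx":0,"ry":0,"rz":-6.8},{"tx":0,"ty":0,"tz":0.5,"rx":0,"ry":0,"rz":-6.8},{"tx":0,"ty":0,"tz":0.5,"rx":0,"ry":0,"rz":-6.8},{"tx":0,"ty":0,"tz":0.4,"rx":0,"ry":0,"rz":-6.8}]' --fingers -1

```text
clock: 36.75
ee_pos: [0.5294, 0.1677, 0.2753]
tool_rot: [0.913, 0.407, -0.0, -0.001]
wrist_force: [-0.6, -0.6, 0.0]
finger_gap: 0.708
```

Emit:
arm_command --moves '[{"tx":0.1,"ty":0.8,"tz":0,"rx":0,"ry":0,"rz":-6.8},{"tx":0.1,"ty":0.8,"tz":0,"rx":0,"ry":0,"rz":-6.8},{"tx":0.1,"ty":0.8,"tz":0,"rx":0,"ry":0,"rz":-6.8},{"tx":0.1,"ty":0.8,"tz":0,"rx":0,"ry":0,"rz":-6.8},{"tx":0.1,"ty":0.8,"tz":0,"rx":0,"ry":0,"rz":-6.8}]'

```text
clock: 37.17
ee_pos: [0.5488, 0.3291, 0.2733]
tool_rot: [0.993, 0.122, -0.001, -0.001]
wrist_force: [-0.1, -0.7, 0.1]
finger_gap: 1.004
```

Emit:
arm_command --moves '[{"tx":0,"ty":0,"tz":0,"rx":0,"ry":0,"rz":-6.8},{"tx":0,"ty":0,"tz":0,"rx":0,"ry":0,"rz":-6.8},{"tx":0,"ty":0,"tz":0,"rx":0,"ry":0,"rz":-6.8},{"tx":0,"ty":0,"tz":0,"rx":0,"ry":0,"rz":-6.8},{"tx":0,"ty":0,"tz":0,"rx":0,"ry":0,"rz":-6.8}]'

```text
clock: 37.58
ee_pos: [0.5488, 0.3279, 0.2731]
tool_rot: [0.985, -0.173, -0.002, -0.0]
wrist_force: [-0.1, -0.5, 0.2]
finger_gap: 1.001
```

Emit:
arm_command --moves '[{"tx":0,"ty":0,"tz":0,"rx":0,"ry":0,"rz":-6.8},{"tx":0,"ty":0,"tz":0,"rx":0,"ry":0,"rz":0},{"tx":0,"ty":0,"tz":0,"rx":0,"ry":0,"rz":0},{"tx":0,"ty":0,"tz":0,"rx":0,"ry":0,"rz":0},{"tx":0,"ty":0,"tz":0,"rx":0,"ry":0,"rz":0}]'

```text
clock: 38.0
ee_pos: [0.5496, 0.3263, 0.2741]
tool_rot: [0.974, -0.228, -0.0, 0.0]
wrist_force: [-0.5, 0.3, -0.2]
finger_gap: 1.001
```

```bash
python3 - <<'E'
from h import *
s=st()
c,im=wcap('l1');np.savez('l1',*c)
im2=capture('side');save('l1s',im2,3,(180,70,320,220))
E
```

```text
t 38.0 pos [0.5496 0.3263 0.2741] toolx -26.35 z [-0.001  0.    -1.   ] F [-0.5  0.3 -0.2] gap 1.001 q [0.48 0.21 1.02 0.   1.91 2.51]
```

View pics/l1.png

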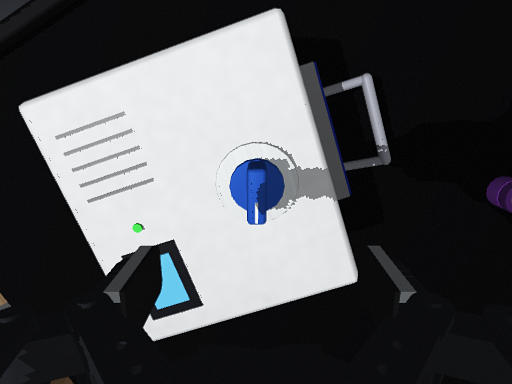

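View pics/l1s.png

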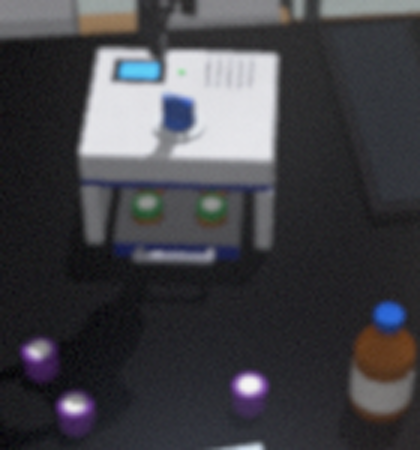

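l1: the knob bar is aligned with the jaws (mark end at (257,212)) and the drawer is home. The side view shows both front jars standing inside. Quick numbers.

```bash
python3 - <<'E'
from h import *
z=np.load('l1.npz');c=[z[k] for k in z.files]
P=plane(c,[[371,78],[386,160]],.052);print('handle',P.mean(0))
P=plane(c,[[257,223],[256,171]],.194);print('bar',P.mean(0),np.degrees(np.arctan2(*(P[0]-P[1])[[1,0]])),np.linalg.norm(P[0]-P[1]))
E
```

```text
handle [0.53304078 0.1916087  0.052     ]
bar [0.55252629 0.32710636 0.194     ] 154.55133806308035 0.03798338184072195
```

```bash
python3 - <<'E'
from h import *
z=np.load('l1.npz');c=[z[k] for k in z.files]
im=cv2.imread('pics/l1.png')[:,:,::-1];save('l1z',im,4,(300,50,410,200))
print((proj(c,[[.5338,.1949,.05],[.48973,.20088,.05],[.57788,.18898,.05]])-[300,50])*4)
E
```

```text
[[299.97852382 283.90905268]
 [336.40949139 438.14282647]
 [260.863802   119.35429449]]
```

View pics/l1z.png

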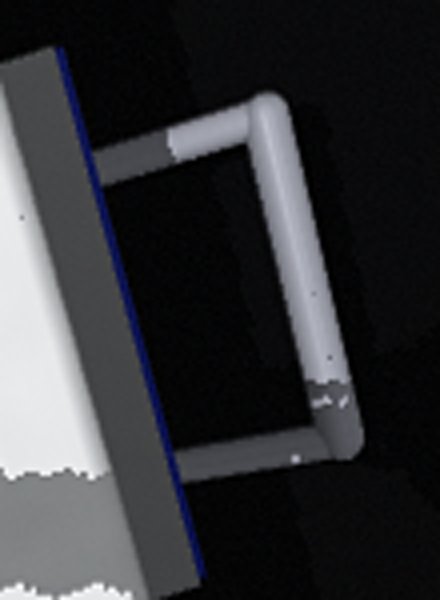

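The handle is within about 1.5 mm of its original home place in the image, and the push force agrees. I'll descend and grip the knob.

Emit:
arm_command --moves '[{"tx":0.04,"ty":0.03,"tz":-0.6,"rx":0,"ry":0,"rz":0},{"tx":0,"ty":0,"tz":-0.7,"rx":0,"ry":0,"rz":0},{"tx":0,"ty":0,"tz":-0.7,"rx":0,"ry":0,"rz":0},{"tx":0,"ty":0,"tz":-0.5,"rx":0,"ry":0,"rz":0},{"tx":0,"ty":0,"tz":-0.12,"rx":0,"ry":0,"rz":0}]'

```text
clock: 38.52
ee_pos: [0.5498, 0.3262, 0.1644]
tool_rot: [0.973, -0.229, -0.003, 0.002]
wrist_force: [0.0, 0.7, -0.8]
finger_gap: 1.002
```

Emit:
arm_command --moves '[{"tx":0,"ty":0,"tz":0,"rx":0,"ry":0,"rz":0},{"tx":0,"ty":0,"tz":0,"rx":0,"ry":0,"rz":0},{"tx":0,"ty":0,"tz":0,"rx":0,"ry":0,"rz":0},{"tx":0,"ty":0,"tz":0,"rx":0,"ry":0,"rz":0},{"tx":0,"ty":0,"tz":0,"rx":0,"ry":0,"rz":0}]' --fingers 1 --force 40

```text
clock: 38.93
ee_pos: [0.5521, 0.3273, 0.1716]
tool_rot: [0.973, -0.229, 0.001, -0.001]
wrist_force: [0.7, -0.6, -0.3]
finger_gap: 0.299
```

Emit:
arm_command --moves '[{"tx":0,"ty":0,"tz":0,"rx":0,"ry":0,"rz":0},{"tx":0,"ty":0,"tz":0,"rx":0,"ry":0,"rz":0},{"tx":0,"ty":0,"tz":0,"rx":0,"ry":0,"rz":2},{"tx":0,"ty":0,"tz":0,"rx":0,"ry":0,"rz":6},{"tx":0,"ty":0,"tz":0,"rx":0,"ry":0,"rz":6}]'

```text
clock: 39.35
ee_pos: [0.552, 0.3276, 0.1712]
tool_rot: [0.994, -0.107, 0.001, -0.001]
wrist_force: [0.6, 2.1, 3.9]
finger_gap: 0.156
```

```bash
python3 - <<'E'
from h import *
s=st();print(s['ft_torque'])
E
```

```text
t 39.35 pos [0.552  0.3276 0.1712] toolx -12.23 z [ 0.003  0.002 -1.   ] F [0.6 2.1 3.9] gap 0.156 q [0.48 0.2  1.22 0.   1.72 2.27]
[ 0.26381134 -0.17115661 -0.10712458]
```

Emit:
arm_command --moves '[{"tx":0,"ty":0,"tz":0,"rx":0,"ry":0,"rz":6},{"tx":0,"ty":0,"tz":0,"rx":0,"ry":0,"rz":6},{"tx":0,"ty":0,"tz":0,"rx":0,"ry":0,"rz":6},{"tx":0,"ty":0,"tz":0,"rx":0,"ry":0,"rz":6},{"tx":0,"ty":0,"tz":0,"rx":0,"ry":0,"rz":6}]'

```text
clock: 39.77
ee_pos: [0.5521, 0.3278, 0.1712]
tool_rot: [0.988, 0.155, 0.002, -0.001]
wrist_force: [1.5, 2.8, 4.2]
finger_gap: 0.152
```

Emit:
arm_command --moves '[{"tx":0,"ty":0,"tz":0,"rx":0,"ry":0,"rz":6},{"tx":0,"ty":0,"tz":0,"rx":0,"ry":0,"rz":6},{"tx":0,"ty":0,"tz":0,"rx":0,"ry":0,"rz":6},{"tx":0,"ty":0,"tz":0,"rx":0,"ry":0,"rz":6},{"tx":0,"ty":0,"tz":0,"rx":0,"ry":0,"rz":6}]'

```text
clock: 40.18
ee_pos: [0.552, 0.328, 0.1712]
tool_rot: [0.914, 0.405, 0.002, -0.001]
wrist_force: [1.2, 2.8, 4.1]
finger_gap: 0.154
```

Emit:
arm_command --moves '[{"tx":0,"ty":0,"tz":0,"rx":0,"ry":0,"rz":6},{"tx":0,"ty":0,"tz":0,"rx":0,"ry":0,"rz":6},{"tx":0,"ty":0,"tz":0,"rx":0,"ry":0,"rz":6},{"tx":0,"ty":0,"tz":0,"rx":0,"ry":0,"rz":6},{"tx":0,"ty":0,"tz":0,"rx":0,"ry":0,"rz":6}]'

```text
clock: 40.6
ee_pos: [0.5518, 0.3281, 0.1712]
tool_rot: [0.778, 0.628, 0.002, -0.0]
wrist_force: [0.3, 3.0, 3.6]
finger_gap: 0.153
```

```bash
python3 - <<'E'
from h import *
s=st();print(s['ft_torque'])
E
```

```text
t 40.6 pos [0.5518 0.3281 0.1712] toolx 77.82 z [ 0.002  0.003 -1.   ] F [0.3 3.  3.6] gap 0.153 q [0.48 0.2  1.22 0.   1.72 0.7 ]
[ 0.47952833 -0.02838873 -0.05492339]
```

Emit:
arm_command --moves '[{"tx":0,"ty":0,"tz":0,"rx":0,"ry":0,"rz":3},{"tx":0,"ty":0,"tz":0,"rx":0,"ry":0,"rz":3},{"tx":0,"ty":0,"tz":0,"rx":0,"ry":0,"rz":2},{"tx":0,"ty":0,"tz":0,"rx":0,"ry":0,"rz":0},{"tx":0,"ty":0,"tz":0,"rx":0,"ry":0,"rz":0}]'

```text
clock: 41.02
ee_pos: [0.5518, 0.328, 0.1712]
tool_rot: [0.735, 0.678, 0.002, -0.0]
wrist_force: [-0.2, 6.7, 5.6]
finger_gap: 0.149
```

```bash
python3 - <<'E'
from h import *
s=st();print(s['ft_torque'])
E
```

```text
t 41.02 pos [0.5518 0.328  0.1712] toolx 85.36 z [ 0.002  0.003 -1.   ] F [-0.2  6.7  5.6] gap 0.149 q [0.48 0.2  1.22 0.   1.72 0.56]
[ 0.93898374  0.02325401 -1.45305592]
```

At the ccw stop: torque −1.45 N·m at the expected 82–85°. I'll release and rise.

Emit:
arm_command --moves '[{"tx":0,"ty":0,"tz":0,"rx":0,"ry":0,"rz":-1.5},{"tx":0,"ty":0,"tz":0,"rx":0,"ry":0,"rz":0},{"tx":0,"ty":0,"tz":0,"rx":0,"ry":0,"rz":0},{"tx":0,"ty":0,"tz":0,"rx":0,"ry":0,"rz":0},{"tx":0,"ty":0,"tz":0,"rx":0,"ry":0,"rz":0}]'

```text
clock: 41.43
ee_pos: [0.5518, 0.3281, 0.1711]
tool_rot: [0.744, 0.669, 0.002, -0.0]
wrist_force: [-0.1, 5.0, 5.9]
finger_gap: 0.152
```

Emit:
arm_command --moves '[{"tx":0,"ty":0,"tz":0,"rx":0,"ry":0,"rz":0},{"tx":0,"ty":0,"tz":0,"rx":0,"ry":0,"rz":0},{"tx":0,"ty":0,"tz":0,"rx":0,"ry":0,"rz":0},{"tx":0,"ty":0,"tz":0,"rx":0,"ry":0,"rz":0},{"tx":0,"ty":0,"tz":0,"rx":0,"ry":0,"rz":0}]' --fingers -1

```text
clock: 41.85
ee_pos: [0.5513, 0.3267, 0.1691]
tool_rot: [0.743, 0.669, -0.001, -0.0]
wrist_force: [-0.3, 0.7, -0.5]
finger_gap: 0.855
```

Emit:
arm_command --moves '[{"tx":0,"ty":0,"tz":0.5,"rx":0,"ry":0,"rz":0},{"tx":0,"ty":0,"tz":0.8,"rx":0,"ry":0,"rz":0},{"tx":0,"ty":0,"tz":0.8,"rx":0,"ry":0,"rz":0},{"tx":0,"ty":0,"tz":0.8,"rx":0,"ry":0,"rz":0},{"tx":0,"ty":0,"tz":0,"rx":0,"ry":0,"rz":0}]'

```text
clock: 42.27
ee_pos: [0.5524, 0.3274, 0.2944]
tool_rot: [0.743, 0.669, 0.006, 0.002]
wrist_force: [1.0, -0.1, 1.8]
finger_gap: 1.0
```

Emit:
arm_command --moves '[{"tx":0,"ty":-0.8,"tz":0,"rx":0,"ry":0,"rz":0},{"tx":0,"ty":-0.8,"tz":0,"rx":0,"ry":0,"rz":0},{"tx":0,"ty":-0.8,"tz":0,"rx":0,"ry":0,"rz":0},{"tx":0,"ty":0,"tz":0,"rx":0,"ry":0,"rz":0},{"tx":0,"ty":0,"tz":0,"rx":0,"ry":0,"rz":0}]'

```text
clock: 42.68
ee_pos: [0.5517, 0.2295, 0.2859]
tool_rot: [0.744, 0.668, 0.0, 0.0]
wrist_force: [-0.4, 0.5, 0.2]
finger_gap: 1.0
```

```bash
python3 - <<'E'
from h import *
s=st()
c,im=wcap('m1');np.savez('m1',*c)
im2=capture('side');save('m1s',im2,5,(195,80,285,170))
im2=capture('scene');save('m1c',im2,4,(290,60,420,180))
E
```

```text
t 42.68 pos [0.5517 0.2295 0.2859] toolx 83.82 z [ 0.001  0.    -1.   ] F [-0.4  0.5  0.2] gap 1.0 q [ 0.34  0.1   1.12 -0.    1.92  0.45]
```

View pics/m1.png

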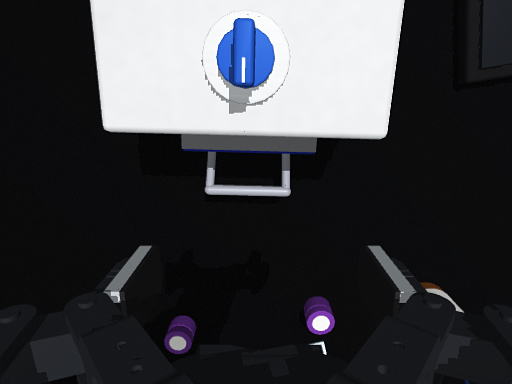

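View pics/m1c.png

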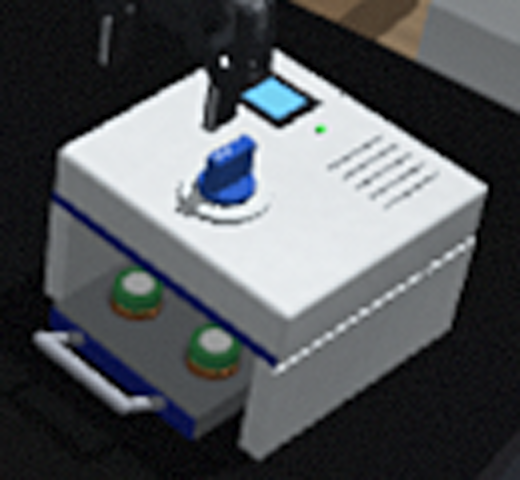

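View pics/m1s.png

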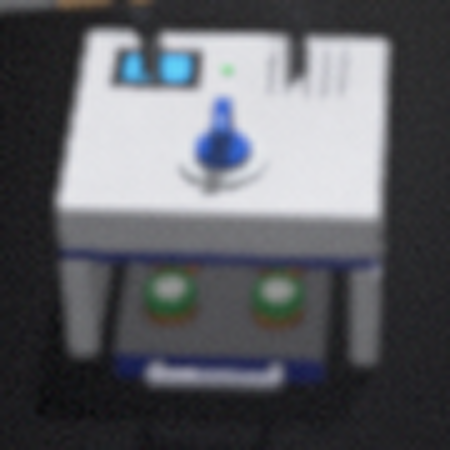

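The drawer handle sits at the same scene pixels as at the start, ≈(300,144)–(322,162). The front jars stand inside, and the mark points out of the mouth. One last check of the knob angle.

```bash
python3 - <<'E'
from h import *
z=np.load('m1.npz');c=[z[k] for k in z.files]
im=cv2.imread('pics/m1.png')[:,:,::-1]
m=np.zeros(im.shape[:2],bool);m[50:90,232:256]=True
w=m&(im.min(2)>170);b=max(blobs(w,5),key=lambda q:q[1]);n,l=cv2.connectedComponents(w.astype(np.uint8))
ys,xs=np.nonzero(l==l[tuple(np.argwhere(w)[np.argmin(np.linalg.norm(np.argwhere(w)-b[0][::-1],axis=1))])])
P=plane(c,np.c_[xs,ys],.194)[:,:2];print(len(P));v=cv2.fitLine(P.astype(np.float32),cv2.DIST_L2,0,0,0).ravel();print('mark line deg',np.degrees(np.arctan2(v[1],v[0]))%180,'expect ~82.2')
P=plane(c,[[210,189],[288,190]],.052);print(P.mean(0),np.degrees(np.arctan2(*(P[1]-P[0])[[1,0]]))+90)
E
```

```text
74
mark line deg 82.81845 expect ~82.2
[0.53633791 0.19504751 0.052     ] 83.04225627623588
```

The knob's mark reads 82.8° against 82–83° expected at the stop, and the handle's y is 0.1950 against 0.1949 at the start. The robot is clear, so I'm handing in.

```bash
python3 -c "
from workcell import *
print(finish_job())"
```

```text
the job is handed in; nothing more can be done
None
```

The sampler is loaded and the job is handed in after about 43 s of robot time; no verdict is reported back. I shut the gas, pulled the drawer to its stop and stood all four jars in pockets of their own. I then pushed the drawer home and turned the gas fully on again.

**Last checks:**
- **Knob:** its mark read 82.8°, against about 82–83° expected at the anticlockwise stop. The stop was also felt, at 1.45 N·m.
- **Drawer:** the final push met about 21 N at the home stop. The handle is back at its starting pixels in the scene view. Its y is 0.1950 m against 0.1949 m at the start.
- **Jars:** before closing, all four lids lay at pocket positions at seated height. After closing, I could only see the front two, and both stood upright; the rear two are under the roof.
- **Bystanders:** I never touched the bottle, box, beaker or purple jars, though I did not measure their positions again at the end.

**What disagreed:**
- **Shut-off wind-up:** I over-turned against the clockwise stop, so the bar slipped in the jaws and the wrist torque reached about 22 N·m. The mark then read 152–153°, against 153° expected at that stop.
- **First jar:** I gripped it too high at first, so I regripped it lower before lifting.
- **Handle reading:** one wrist view put the handle about 3 mm further out than home. A closer look brought that to about 1.5 mm, and the last view agreed in y but read x about 2.5 mm off.

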